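# Level the outfeed rail of the bench pipe cutter

## Robot

A 7-joint arm with a two-finger parallel gripper is mounted at the origin on the work surface. World frame = base frame: x ahead of the robot, y to its left, z up, the work surface at z = 0. Lengths are in m, angles in rad, forces in N, time in s.
With the tool pointing down it reaches from about 0.4 to 0.875 m from the base axis. Payload 19.3 kg.
Tool frame: the origin (TCP) lies midway between the tips of the shut fingers; the grasp point (between the pads) lies 19 mm behind it (bot.grip_point_offset is the distance from the TCP to the grasp point, in m); z points along the fingers, y is the direction in which the jaws open and shut (so a half turn about z gives the same grasp; the last joint's range is limited). The gripper opens to 85 mm and grips with 20 to 120 N. Pads are 22 mm wide; open, the fingers measure 114 mm over their backs; the gripper's body (76 mm by 85 mm) begins 54 mm behind the grasp point. The pads swing forward as they close: fully open they stand 13 mm farther back than shut.
Start: joints at [1.095, 0.521, -0.036, 1.599, 0.021, 1.021, -0.113], TCP at [0.247, -0.574, 0.231] pointing down, gripper open.
Joint ranges: [-2.91, 2.91], [-0.3, 2.13], [-1.5, 1.42], [0.17, 2.43], [-1.26, 4.41], [0.16, 1.93], [-2.52, 2.52]. Speed limits (rad/s): [1.89, 1.89, 2.39, 2.39, 3.01, 3.01, 3.01].

## Interface

Orientations are given as [roll, pitch, yaw] about the fixed x, y, z axes, in that order (R = Rz(yaw) Ry(pitch) Rx(roll)).
In Python, from workcell import bot, viewer, workorder gives the robot as it stands.
- The arm moves only by the tool move_arm, never from a script. Its argument "plan" is a list of rows, each a list of 6 numbers: the shift along the tool's x, y, z scaled (see below), then the turn, a rotation vector about the tool's x, y, z scaled (see below). A call has 1 to 5 rows; each row shifts and turns the commanded pose from where the row before left it, along the tool's axes as they then stand; what a row does not reach is not made up. The controller multiplies each number of a shift by 0.025 m and each number of a turn by pi rad. A row lasts 1/10 s, in which the tool goes at most 50 mm and 8.59 degrees, less where a joint would pass 70% of its speed; a pose out of reach is approached as far as the arm can. A call with a number of a shift or a turn outside -1 to 1 is refused whole. A call with a gripper value outside its range is refused whole. "claw" is the closure, from -1 (fully open) to 1 (shut), so that 0 is half open, set as the call begins (left out, the last holds). The fingers move at their own pace and stop on an object; "force" is the grip in N (left out, the last holds). Time passes only in rows, so rows that do not move let the fingers close. It gives the time, the measured TCP pose, the force and the opening at its end, in the units of the state.
- bot.observe(): the state, without advancing time (a new reading comes with each control period).
- viewer.grab_frame(name): name is "scene" or "top"; returns the picture (400x640x3 uint8, red, green, blue); there is no depth.
- viewer.camera_info(name): a dict with "K" (3x3 intrinsics, pixels), "D" ([k1, k2, p1, p2, k3] as OpenCV has them; the pictures are not rectified), "R" (3x3) and "t" (3): a world point X has camera coordinates R X + t. Camera axes: x right, y down, z forward; pixel columns grow to the right and rows downward; lengths in m; the calibration is good to about 2 mm. A picture is of the moment at which its call begins. camera_info takes no time and is no camera call.
- workorder.job_done(): hands the job in, once; it reports no verdict.
The state is a dict: "clock": time; "qpos": joint angles; "qd": joint speeds; "joint_efforts": joint torques, N m; "position": TCP position; "tool_rot": TCP orientation; "force": force on the tool from outside, world axes, zero at the start; "moment": the same for the moment, N m; "grip_width": finger opening in m.
Only numpy, scipy, OpenCV 4.12 (cv2) and the standard library are available. Lean on these libraries where they do the work, as an engineer would, in place of code of your own. Each camera call takes 0.05 s, during which the arm holds its last target.

## Task

The free end of the pipe cutter's roller rail hangs unsupported: release the clamp lever, slide the flat oblong wooden block lying on the bench under the raised foot, and crank the foot down until it just touches the block without jacking up the rail. Then swing the clamp lever back to lock the spindle, let go, and leave the other things on the bench where they are.

Things in the scene. Friction and masses are not known exactly. Their poses are not given: they have to be found in the camera images.
- cutter: Bench pipe cutter, green and grey, bolted down; place and yaw vary. Origin: on the bench (z = 0) exactly below the axis of the vertical levelling spindle; z up. Its +y runs along the roller rail, from the machine (y = -635 to -327 mm) to the rail's free end at y = +56 mm. The rail's middle lies at x = +110 mm; the spindle stands on the rail's -x side.
- rail_end (a point): Middle of the top of the outfeed rail's last roller (x = +110, y = -25 mm from the cutter's origin, 120 mm high; rail 112 mm wide over the cheeks). A steel lug leads from here to the boss (44 mm across, 62 to 110 mm high) in which the 24 mm spindle turns. The rail is slightly springy: 1 mm of lift at the foot for each 10 N.
- foot_sole (a point): Centre of the flat underside of the levelling foot, a rubber-soled disc 56 mm across and 12 mm thick, fixed to the lower end of the spindle (it turns with it). It starts 25 to 30 mm above the bench.
- foot: The spindle with its foot and crank, one piece that screws through the boss; its origin is the same point as foot_sole. Its own +x points along the crank arm.
- crank (a joint): Angle of spindle and crank (rad), growing clockwise seen from above, which screws the foot down 6 mm per full turn; self-locking. Starts 0 to 4.4, travel to about 28. Lever released, it takes 1 N at the knob while the foot hangs free, rising at once when the foot bears on something (by about 1 N for every 3 N on the foot). Lever locked, it is clamped and only creeps under several newtons.
- crank_knob (a point): Grip point on the crank's upright handle: a smooth black cylinder, 24 mm across, 55 mm tall, that revolves freely on the crank arm, 50 mm from the spindle's axis. The point lies on its axis, 34 mm above its lower end, 21 mm below its top, 181 mm above the sole; it goes round with the crank and sinks with the spindle. The crank arm is 37 mm below it.
- clamp (a joint): Angle of the clamp lever (rad), growing clockwise seen from above: 0 locked, parallel to the rail and pointing to the machine (the cutter's -y); 1.25 its stop, sticking out from the rail (-x). Beyond about 0.3 the spindle is free; well released is 0.9 or more. It stays where it is left; takes 1 to 2 N at its end. Starts 0 to 0.08.
- clamp_end (a point): Centre of the black ball, 25 mm across, at the end of the clamp lever, 150 mm above the bench. It goes round the lever's upright pivot (x = -36 mm, y = 0 from the cutter's origin) at a radius of 120 mm. From the ball a round black handle 14 mm thick slopes down to the pivot: its middle is 146 mm high at 112 mm from the pivot, 105 mm high at 32 mm.
- block: Flat oblong block of brown wood, 56 mm (own x) by 200 mm (own y) by 20 mm thick (z up), about 0.2 kg, loose on the bench. Origin at its centre. A second, thicker block (90 by 90 by 45 mm) is not meant: it does not fit under the foot.
- thick_block: Bystander: square wooden block 90 x 90 x 45 mm, origin under its centre.
- wrench: Bystander: steel wrench, 180 mm long, lying flat, along its own x.
- tap: Bystander: chromed basin tap, 125 mm high, standing on its base (origin under it), spout along its -x.
- tin: Bystander: tin 72 mm across, 85 mm high, standing.
- carton: Bystander: small carton 100 x 140 x 75 mm.
- tape: Bystander: roll of clear tape 104 mm across, 48 mm high, lying flat.
- elbow: Bystander: white plastic pipe elbow, legs about 55 mm long, 42 mm across, lying flat.

How it is judged:
By the outcome, as a careful person would: the job done as asked, in the order asked, and still so for the second after the job is handed in, with the robot touching nothing.
It also fails if it takes over 72 s, if anything falls off the work surface, if the arm or the gripper's body presses on something with over 40 N, if the wrist force passes 120 N, or if a joint passes its speed limit or range.

## Working session

There is one attempt and no reset: what is moved stays moved. The work goes in short steps, Python scripts to look and compute and a tool call to move; the robot and the scene stay as the last step left them, time stands still between calls to the robot, and variables do not carry over. Pictures are saved under pics/ and viewed, and the job is handed in when it is done.

Besides the shell and the picture viewer there is one more tool, called after ">>>" as name(argument=value, ...), one argument or row to a line, values as JSON. move_arm: Moves the arm, as the interface text tells. Shifts and turns lie within -1 to 1; 1 stands for 0.025 m of shift or pi rad of turn. Its arguments: {"type":"object","properties":{"plan":{"type":"array","items":{"type":"array","items":{"type":"number"}}},"claw":{"type":"number"},"force":{"type":"number"}},"required":["plan"]}

```bash
ls; mkdir -p pics; python3 - <<'E'
from workcell import bot,viewer,workorder
import cv2
print(bot.observe())
for n in("scene","top"):
    im=viewer.grab_frame(n); cv2.imwrite(f"pics/{n}0.png",im[:,:,::-1]); print(n,viewer.camera_info(n))
E
```

```text
pics
{'clock': 0.0, 'qpos': array([ 1.09483984,  0.52203214, -0.03633771,  1.59994124,  0.02121146,
        1.02111682, -0.11284438]), 'qd': array([-0.00178156,  0.00128973, -0.00011489,  0.00079833,  0.00095152,
       -0.00123388, -0.00024469]), 'joint_efforts': array([-1.42959470e-03, -9.27121139e+01,  1.97915956e+00, -3.69925654e+01,
        1.78876030e-02,  8.33660684e-03,  6.34921867e-05]), 'position': array([ 0.24654396, -0.57397914,  0.23073824]), 'tool_rot': array([-3.14048359e+00,  8.30150271e-05,  4.05715903e-01]), 'force': array([-0.0999594 , -0.5321249 ,  1.43009047]), 'moment': array([ 0.03231644,  0.00970544, -0.06339221]), 'grip_width': 0.08537922031218652}
scene {'K': array([[475.22644667,   0.        , 317.60612565],
       [  0.        , 475.22644667, 203.94083827],
       [  0.        ,   0.        ,   1.        ]]), 'D': array([-0.08205942,  0.        ,  0.        ,  0.        ,  0.        ]), 'R': array([[-0.57599582,  0.81742696,  0.00647893],
       [ 0.61765319,  0.44039068, -0.65158314],
       [-0.53547489, -0.37130743, -0.75854956]]), 't': array([ 0.24684897, -0.26266856,  2.08860192])}
top {'K': array([[420.24768635,   0.        , 312.67358986],
       [  0.        , 420.24768635, 196.0171045 ],
       [  0.        ,   0.        ,   1.        ]]), 'D': array([-0.01520667,  0.        ,  0.        ,  0.        ,  0.        ]), 'R': array([[ 0.00424137, -0.99994328, -0.00976973],
       [-0.98883316, -0.00273846, -0.14900162],
       [ 0.14896641,  0.0102926 , -0.98878869]]), 't': array([0.0466362 , 0.53735971, 1.42498427])}
```

View pics/scene0.png

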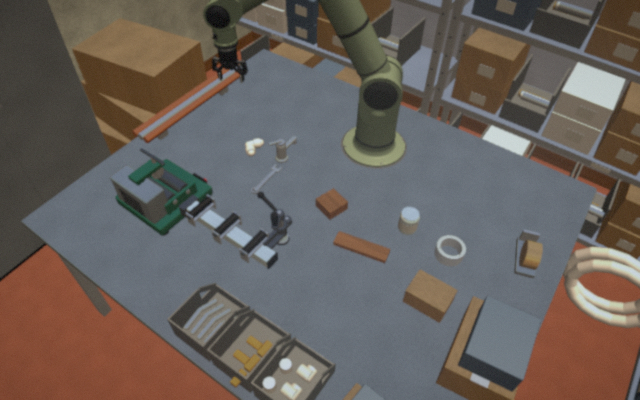

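View pics/top0.png

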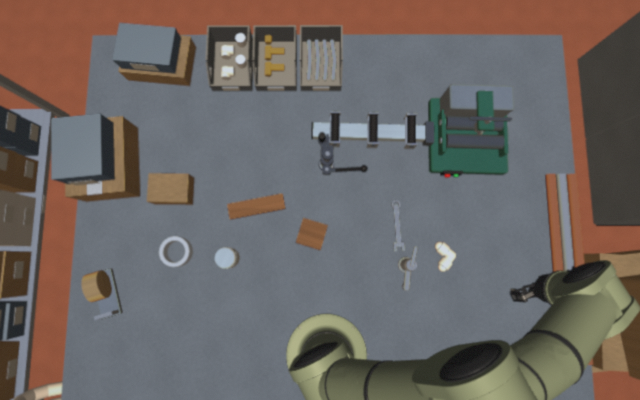

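```bash
python3 - <<'E'
import cv2
a=cv2.imread("pics/top0.png")[95:265,210:410]; b=cv2.imread("pics/scene0.png")[170:290,180:400]
cv2.imwrite("pics/topz.png",cv2.resize(a,(700,595),interpolation=cv2.INTER_CUBIC))
cv2.imwrite("pics/scz.png",cv2.resize(b,(792,432),interpolation=cv2.INTER_CUBIC))
E
```

```text
(no output)
```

View pics/topz.png

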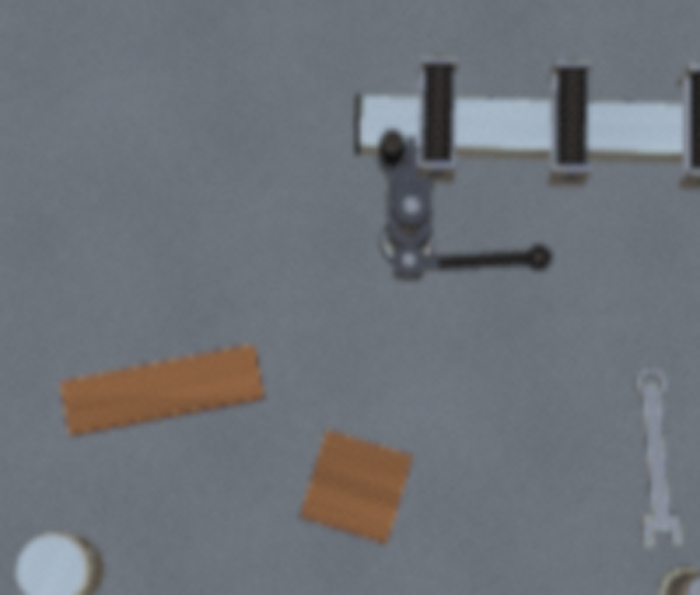

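View pics/scz.png

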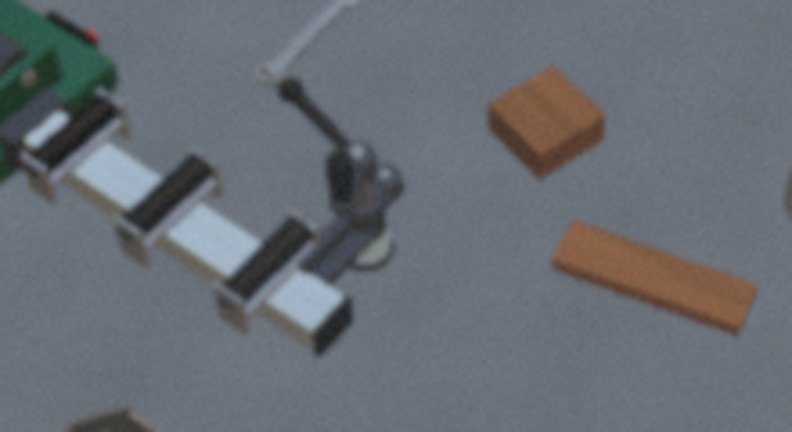

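```bash
cat > h.py <<'E'
import numpy as np, cv2
from workcell import bot,viewer,workorder
def ray(n,uv):
    c=viewer.camera_info(n);p=cv2.undistortPoints(np.array([[uv]],float),c["K"],c["D"])[0,0]
    R=np.array(c["R"]);return -R.T@np.array(c["t"]),R.T@np.array([p[0],p[1],1.])
def onz(n,uv,z):
    o,d=ray(n,uv);return o+d*(z-o[2])/d[2]
def tri(a,b):
    o1,d1=ray("top",a);o2,d2=ray("scene",b)
    A=np.stack([d1,-d2],1);s=np.linalg.lstsq(A,o2-o1,rcond=None)[0]
    p,q=o1+d1*s[0],o2+d2*s[1];return (p+q)/2,np.linalg.norm(p-q)
def proj(n,X):
    c=viewer.camera_info(n);return cv2.projectPoints(np.array(X,float).reshape(-1,3),cv2.Rodrigues(np.array(c["R"]))[0],np.array(c["t"]),c["K"],c["D"])[0][:,0]
E
python3 - <<'E'
from h import *
np.set_printoptions(precision=4,suppress=True)
for n in("top","scene"):
    im=cv2.imread(f"pics/{n}0.png");hsv=cv2.cvtColor(im,cv2.COLOR_BGR2HSV)
    m=cv2.inRange(hsv,(3,90,60),(20,255,255))
    if n=="top": m[:190]=0;m[260:]=0;m[:,:210]=0;m[:,345:]=0
    else: m[:180]=0;m[270:]=0;m[:,:310]=0;m[:,395:]=0
    cs=cv2.findContours(m,cv2.RETR_EXTERNAL,cv2.CHAIN_APPROX_NONE)[0]
    for c in cs:
        if cv2.contourArea(c)<150: continue
        r=cv2.minAreaRect(c);print(n,cv2.contourArea(c),r)
        ap=cv2.approxPolyDP(c,3,True)[:,0];
        print([ (tuple(p),onz(n,p,.02)[:2]) for p in ap])
    if n=="top":
        for c in cs:
            if cv2.contourArea(c)<150: continue
            w=np.array([onz("top",p,.02)[:2] for p in c[:,0]])
            print("world",cv2.minAreaRect((w*1000).astype(np.float32)))
print("ball",tri((364.3,168.4),(260.8,195.3)))
for dz in(.23,):print("knob top",onz("top",(321.7,137.3),dz))
print("pivot",onz("top",(326.6,169.9),.11),onz("top",(326.6,169.9),.13))
print("spindle",onz("top",(327.1,153.6),.18))
for u in (333.8+1.2,373.3,): pass
g=lambda u,v:(210+u/3.5,95+v/3.5)
print("roller c",onz("top",g(438,112),.12),onz("top",g(572,115),.12))
print("rail end",onz("top",g(360,94),.11),onz("top",g(358,153),.11))
E
```

```text
top 588.0 ((311.4403991699219, 233.53211975097656), (25.095048904418945, 25.2866153717041), 16.699243545532227)
[((np.int32(303), np.int32(219)), array([0.4586, 0.0823])), ((np.int32(297), np.int32(242)), array([0.3783, 0.1026])), ((np.int32(320), np.int32(248)), array([0.3578, 0.0225])), ((np.int32(326), np.int32(225)), array([0.4378, 0.0017]))]
top 777.0 ((255.72378540039062, 205.94651794433594), (15.129369735717773, 55.899261474609375), 79.15969848632812)
[((np.int32(282), np.int32(195)), array([0.5436, 0.1574])), ((np.int32(228), np.int32(204)), array([0.5109, 0.348 ])), ((np.int32(230), np.int32(218)), array([0.4613, 0.3392])), ((np.int32(283), np.int32(208)), array([0.4973, 0.1531]))]
world ((408.0826110839844, 52.51094436645508), (87.65811157226562, 88.07035827636719), 73.29783630371094)
world ((504.4095764160156, 249.33489990234375), (54.02259063720703, 196.78939819335938), 11.107860565185547)
scene 671.0 ((361.2338562011719, 246.34104919433594), (54.90401840209961, 13.741203308105469), 19.536653518676758)
[((np.int32(338), np.int32(233)), array([0.512 , 0.1502])), ((np.int32
[... 218 characters left out ...]
54244995117, 23.33452033996582), 45.0)
[((np.int32(334), np.int32(190)), array([0.3433, 0.0192])), ((np.int32(317), np.int32(198)), array([ 0.4169, -0.0113])), ((np.int32(317), np.int32(205)), array([0.4462, 0.0094])), ((np.int32(329), np.int32(217)), array([0.4686, 0.0807])), ((np.int32(346), np.int32(207)), array([0.3898, 0.106 ])), ((np.int32(346), np.int32(201)), array([0.3642, 0.0894]))]
ball (array([ 0.6129, -0.1203,  0.1442]), np.float64(0.0013006215760945363))
knob top [0.6926 0.0194 0.23  ]
pivot [0.6153 0.0015 0.11  ] [0.611 0.002 0.13 ]
spindle [0.6535 0.0015 0.18  ]
roller c [ 0.7613 -0.0272  0.12  ] [ 0.7585 -0.1564  0.12  ]
rail end [0.7826 0.0483 0.11  ] [0.7232 0.0499 0.11  ]
```

```bash
cat > ov.py <<'E'
from h import *
import sys
def pts(o,yaw,crank,sole,clamp):
    c,s=np.cos(yaw),np.sin(yaw)
    W=lambda x,y,z:[o[0]+c*x-s*y,o[1]+s*x+c*y,z]
    P=dict(roll=W(.11,-.025,.12),roll_l=W(.11-.056,-.025,.12),roll_r=W(.166,-.025,.12),sole=W(0,0,sole),
      ball=W(-.036-.12*np.sin(clamp),-.12*np.cos(clamp),.15),pivot=W(-.036,0,.105),
      )
    # crank measured: world angle of arm
    P["ktop"]=[o[0]+.05*np.cos(crank),o[1]+.05*np.sin(crank),sole+.202]
    P["kbot"]=[o[0]+.05*np.cos(crank),o[1]+.05*np.sin(crank),sole+.147]
    P["hub"]=W(0,0,sole+.144)
    for i in range(12): P["d%d"%i]=W(.028*np.cos(i*.5236),.028*np.sin(i*.5236),sole)
    return P
def draw(tag,boxes,P,out):
    r=[]
    for n in("top","scene"):
        im=cv2.imread(f"pics/{n}{tag}.png");x0,y0,w,h,k=boxes[n]
        z=cv2.resize(im[y0:y0+h,x0:x0+w],None,fx=k,fy=k,interpolation=cv2.INTER_CUBIC)
        for a,X in P.items():
            p=proj(n,X)[0];q=((p-[x0,y0]+.5)*k).astype(int);cv2.circle(z,tuple(map(int,q)),2,(0,0,255) if a[0]!='d' else (0,255,255),-1)
        r.append(z)
    H=max(q.shape[0] for q in r);r=[cv2.copyMakeBorder(q,0,H-q.shape[0],0,0,cv2.BORDER_CONSTANT) for q in r]
    cv2.imwrite(out,np.hstack(r))
BX=dict(top=(300,105,75,75,5),scene=(235,180,70,80,6))
E
python3 - <<'E'
from ov import *
print(tri((321.7,137.3),(180+347/3.6,170+152/3.6)))
draw(0,BX,pts((.652,.001),-.02,.42,.028,.0),"pics/ov1.png")
E
```

```text
(array([0.69308449, 0.02014176, 0.22655256]), np.float64(0.001899493521597516))
```

View pics/ov1.png

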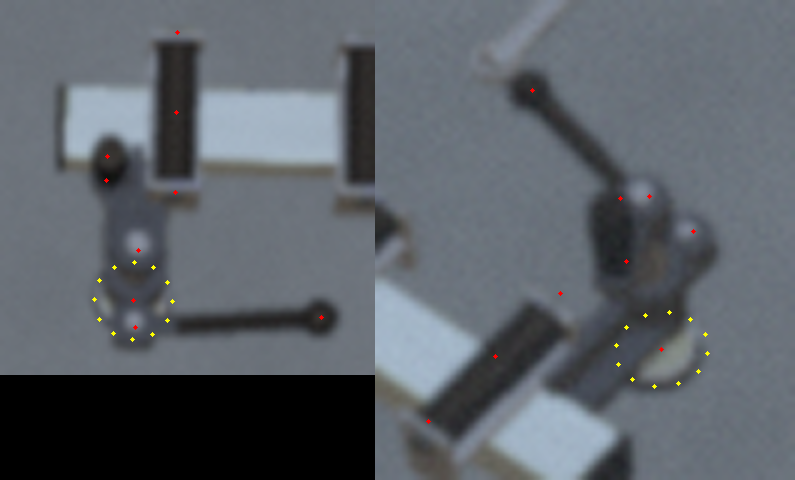

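```bash
cat > pl.py <<'E'
from h import *
from scipy.spatial.transform import Rotation as Ro
def cur():
    s=bot.observe();return s["position"],s["tool_rot"]
def plan(tx,ty,tz,yaw,N,p=None,r=None):
    if p is None: p,r=cur()
    p=np.array(p,float);R=Ro.from_euler("xyz",r);T=Ro.from_euler("xyz",[np.pi,0,yaw])
    rv=(R.inv()*T).as_rotvec()/N;t=np.array([tx,ty,tz])
    d=(t-p)/N
    for i in range(N):
        print(i,np.round(np.r_[R.inv().apply(d)/.025,rv/np.pi],3).tolist()); R=R*Ro.from_rotvec(rv)
E
python3 - <<'E'
from pl import *
plan(.6136,-.1183,.231,1.55,20)
print("tin",onz("top",(225.5,258),.085))
E
```

```text
0 [1.034, -0.548, 0.0, -0.0, -0.0, -0.018]
1 [1.064, -0.488, 0.0, -0.0, -0.0, -0.018]
2 [1.09, -0.426, -0.0, -0.0, -0.0, -0.018]
3 [1.113, -0.363, -0.0, -0.0, -0.0, -0.018]
4 [1.132, -0.299, -0.0, -0.0, -0.0, -0.018]
5 [1.147, -0.234, -0.0, -0.0, -0.0, -0.018]
6 [1.158, -0.168, -0.0, -0.0, -0.0, -0.018]
7 [1.166, -0.101, -0.0, -0.0, -0.0, -0.018]
8 [1.17, -0.034, -0.0, -0.0, -0.0, -0.018]
9 [1.17, 0.033, -0.0, -0.0, -0.0, -0.018]
10 [1.166, 0.1, -0.0, -0.0, -0.0, -0.018]
11 [1.158, 0.166, -0.0, -0.0, -0.0, -0.018]
12 [1.147, 0.232, -0.0, -0.0, -0.0, -0.018]
13 [1.132, 0.297, -0.0, -0.0, -0.0, -0.018]
14 [1.113, 0.361, -0.0, -0.0, -0.0, -0.018]
15 [1.091, 0.425, -0.0, -0.0, -0.0, -0.018]
16 [1.065, 0.486, -0.0, -0.0, -0.0, -0.018]
17 [1.035, 0.546, -0.0, -0.0, -0.0, -0.018]
18 [1.002, 0.605, -0.0, -0.0, -0.0, -0.018]
19 [0.966, 0.661, -0.0, -0.0, -0.0, -0.018]
tin [0.32180666 0.33629291 0.085     ]
```

>>> move_arm(
  plan=[
    [0.9, -0.45, 0, 0, 0, -0.02],
    [0.9, -0.4, 0, 0, 0, -0.02],
    [0.9, -0.35, 0, 0, 0, -0.02],
    [0.9, -0.3, 0, 0, 0, -0.02],
    [0.9, -0.2, 0, 0, 0, -0.02],
  ],
)

```text
clock: 0.6
position: [0.3241, -0.4785, 0.2314]
tool_rot: [3.142, -0.0, 0.726]
force: [-0.1, 0.1, 0.2]
grip_width: 0.0853
```

>>> move_arm(
  plan=[
    [0.9, -0.1, 0, 0, 0, -0.02],
    [0.9, 0, 0, 0, 0, -0.02],
    [0.9, 0, 0, 0, 0, -0.02],
    [0.9, 0.1, 0, 0, 0, -0.02],
    [0.9, 0.1, 0, 0, 0, -0.02],
  ],
)

```text
clock: 1.1
position: [0.4007, -0.3963, 0.2312]
tool_rot: [3.142, -0.0, 1.039]
force: [-0.7, -0.0, -0.7]
grip_width: 0.0858
```

```bash
python3 - <<'E'
from pl import *
print(cur(),bot.observe()["clock"]);plan(.6136,-.1183,.231,1.55,13)
E
```

```text
(array([ 0.40071448, -0.39634665,  0.23124439]), array([ 3.14154584e+00, -8.82736847e-05,  1.03926948e+00])) 1.1
0 [1.069, 0.131, 0.001, 0.0, -0.0, -0.013]
1 [1.064, 0.173, 0.001, 0.0, -0.0, -0.013]
2 [1.056, 0.215, 0.001, 0.0, -0.0, -0.013]
3 [1.047, 0.256, 0.001, 0.0, -0.0, -0.013]
4 [1.036, 0.297, 0.001, 0.0, -0.0, -0.013]
5 [1.023, 0.337, 0.001, 0.0, -0.0, -0.013]
6 [1.009, 0.377, 0.001, 0.0, -0.0, -0.013]
7 [0.994, 0.417, 0.001, 0.0, -0.0, -0.013]
8 [0.977, 0.455, 0.001, 0.0, -0.0, -0.013]
9 [0.958, 0.493, 0.001, 0.0, -0.0, -0.013]
10 [0.938, 0.531, 0.001, 0.0, -0.0, -0.013]
11 [0.916, 0.567, 0.001, 0.0, -0.0, -0.013]
12 [0.893, 0.602, 0.001, 0.0, -0.0, -0.013]
```

>>> move_arm(
  plan=[
    [1, 0.13, 0, 0, 0, -0.013],
    [1, 0.17, 0, 0, 0, -0.013],
    [1, 0.21, 0, 0, 0, -0.013],
    [1, 0.25, 0, 0, 0, -0.013],
    [1, 0.3, 0, 0, 0, -0.013],
  ],
)

```text
clock: 1.6
position: [0.4792, -0.2952, 0.2313]
tool_rot: [3.142, 0.0, 1.242]
force: [-0.7, 0.1, 0.5]
grip_width: 0.0853
```

>>> move_arm(
  plan=[
    [1, 0.33, 0, 0, 0, -0.013],
    [1, 0.37, 0, 0, 0, -0.013],
    [1, 0.41, 0, 0, 0, -0.013],
    [0.98, 0.45, 0, 0, 0, -0.013],
    [0.95, 0.5, 0, 0, 0, -0.013],
  ],
)

```text
clock: 2.1
position: [0.5596, -0.1881, 0.2313]
tool_rot: [3.142, -0.0, 1.447]
force: [-0.2, -0.5, -1.2]
grip_width: 0.0853
```

```bash
python3 - <<'E'
from pl import *
print(cur(),bot.observe()["qd"]);plan(.6136,-.1183,.231,1.55,4)
E
```

```text
(array([ 0.55962977, -0.1881378 ,  0.23126876]), array([ 3.14159017e+00, -5.84136637e-05,  1.44673636e+00])) [-0.36621945  0.14398363 -0.11922811 -0.22449837  0.10443578  0.10959128
 -0.08630154]
0 [0.76, 0.449, 0.003, 0.0, -0.0, -0.008]
1 [0.748, 0.469, 0.003, 0.0, -0.0, -0.008]
2 [0.736, 0.488, 0.003, 0.0, -0.0, -0.008]
3 [0.723, 0.507, 0.003, 0.0, -0.0, -0.008]
```

>>> move_arm(
  plan=[
    [0.8, 0.45, 0, 0, 0, -0.008],
    [0.8, 0.47, 0, 0, 0, -0.008],
    [0.6, 0.5, 0, 0, 0, -0.008],
    [0.1, 0.1, 0, 0, 0, 0],
    [0, 0, 0, 0, 0, 0],
  ],
)

```text
clock: 2.6
position: [0.6027, -0.1361, 0.231]
tool_rot: [-3.141, -0.0, 1.519]
force: [-0.7, -1.1, 0.1]
grip_width: 0.0857
```

```bash
python3 - <<'E'
from pl import *
print(cur());plan(.6136,-.1183,.231,1.55,1)
E
```

```text
(array([ 0.60274946, -0.13611381,  0.23103598]), array([-3.14130229e+00, -6.57676155e-05,  1.51908765e+00]))
0 [0.734, 0.397, 0.001, -0.0, -0.0, -0.01]
```

>>> move_arm(
  plan=[
    [0.73, 0.4, 0, 0, 0, -0.01],
    [0, 0, 1, 0, 0, 0],
    [0, 0, 1, 0, 0, 0],
    [0, 0, 1, 0, 0, 0],
    [0, 0, 1, 0, 0, 0],
  ],
)

```text
clock: 3.1
position: [0.6133, -0.1194, 0.1305]
tool_rot: [3.141, 0.0, 1.549]
force: [0.0, -1.1, -0.6]
grip_width: 0.0853
```

>>> move_arm(
  plan=[
    [0, 0, 0, 0, 0, 0],
    [0, 0, 0, 0, 0, 0],
    [0, 0, 0, 0, 0, 0],
    [0, 0, 0, 0, 0, 0],
    [0, 0, 0, 0, 0, 0],
  ],
  claw=1,
  force=20,
)

```text
clock: 3.6
position: [0.6139, -0.119, 0.1324]
tool_rot: [3.14, 0.0, 1.549]
force: [-1.5, -0.8, 5.0]
grip_width: 0.0235
```

```bash
python3 - <<'E'
from pl import *
import cv2
print(bot.observe())
for n in("scene","top"):
    cv2.imwrite(f"pics/{n}1.png",viewer.grab_frame(n)[:,:,::-1])
from ov import *
draw(1,dict(top=(290,105,90,90,4),scene=(230,150,80,90,5)),{},"pics/ov2.png")
E
```

```text
{'clock': 3.6, 'qpos': array([ 0.34949205,  0.65734941, -0.37864867,  1.67083751,  0.300419  ,
        0.86963141, -0.17412452]), 'qd': array([-0.00243491,  0.00505732,  0.00087587,  0.00050617,  0.00117817,
       -0.00250081, -0.00131867]), 'joint_efforts': array([-1.73320100e-01, -9.62240839e+01, -6.51027784e+00, -3.05344820e+01,
       -8.35079793e-02, -6.38989708e-02, -1.12694601e-02]), 'position': array([ 0.61392105, -0.11904473,  0.13237683]), 'tool_rot': array([3.14002205e+00, 2.79521202e-04, 1.54917394e+00]), 'force': array([-1.48701354, -0.76542937,  4.98300727]), 'moment': array([-0.08963807,  0.06087697,  0.03784701]), 'grip_width': 0.023462453813295696}
```

View pics/ov2.png

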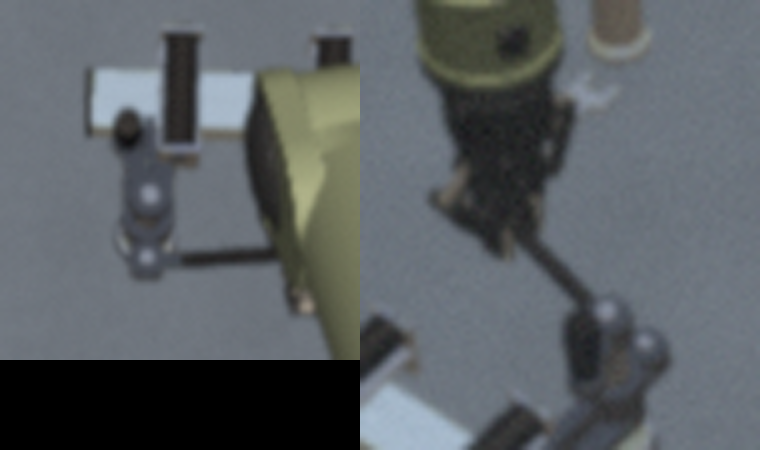

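>>> move_arm(
  plan=[
    [0.038, -0.6, 0, 0, 0, 0.04],
    [0.038, -0.6, 0, 0, 0, 0.04],
    [0.038, -0.6, 0, 0, 0, 0.04],
    [0.038, -0.6, 0, 0, 0, 0.04],
    [0.038, -0.6, 0, 0, 0, 0.04],
  ],
)

```text
clock: 4.2
position: [0.5444, -0.0935, 0.1323]
tool_rot: [3.14, -0.003, 0.916]
force: [6.4, 8.3, 4.6]
grip_width: 0.0234
```

>>> move_arm(
  plan=[
    [0.038, -0.6, 0, 0, 0, 0.04],
    [0.038, -0.6, 0, 0, 0, 0.04],
    [0.038, -0.6, 0, 0, 0, 0.04],
    [0.038, -0.6, 0, 0, 0, 0.04],
    [0, 0, 0, 0, 0, 0],
  ],
)

```text
clock: 4.7
position: [0.5079, -0.0452, 0.1323]
tool_rot: [3.141, -0.004, 0.416]
force: [7.5, 4.4, 2.6]
grip_width: 0.0234
```

>>> move_arm(
  plan=[
    [0, 0, 0, 0, 0, 0],
    [0, 0, 0, 0, 0, 0],
    [0, 0, 0, 0, 0, 0],
    [0, 0, 0, 0, 0, 0],
    [0, 0, 0, 0, 0, 0],
  ],
  claw=-1,
)

```text
clock: 5.2
position: [0.5066, -0.048, 0.1312]
tool_rot: [-3.141, 0.0, 0.418]
force: [0.8, -0.5, -0.4]
grip_width: 0.0851
```

```bash
cat >> ov.py <<'E'
def blk(cx,cy,yaw,k="r"):
    c,s=np.cos(yaw),np.sin(yaw);P={}
    for a in(-1,1):
        for b in(-1,-.5,0,.5,1):
            x,y=a*.028,b*.1;P["d%s%g%g"%(k,a,b)]=[cx+c*x-s*y,cy+s*x+c*y,.02]
    for a in(-1,1):
      for b in(-1,1):
        x,y=a*.028,b*.1;P["b%g%g"%(a,b)]=[cx+c*x-s*y,cy+s*x+c*y,0]
    return P
E
python3 - <<'E'
from ov import *
from pl import plan
draw(0,dict(top=(220,185,75,45,5),scene=(325,220,70,50,6)),blk(.505,.249,.19),"pics/ov3.png")
plan(.4922,.3128,.131,1.76,16)
E
```

```text
0 [0.333, -0.839, 0.001, -0.0, 0.0, -0.027]
1 [0.402, -0.808, 0.001, -0.0, 0.0, -0.027]
2 [0.469, -0.772, 0.001, -0.0, 0.0, -0.027]
3 [0.532, -0.73, 0.001, -0.0, 0.0, -0.027]
4 [0.591, -0.682, 0.001, -0.0, 0.0, -0.027]
5 [0.646, -0.631, 0.001, -0.0, 0.0, -0.027]
6 [0.697, -0.574, 0.001, -0.0, 0.0, -0.027]
7 [0.742, -0.514, 0.001, -0.0, 0.0, -0.027]
8 [0.783, -0.45, 0.001, -0.0, 0.0, -0.027]
9 [0.818, -0.383, 0.001, -0.0, 0.0, -0.027]
10 [0.847, -0.313, 0.001, -0.0, 0.0, -0.027]
11 [0.87, -0.241, 0.001, -0.0, 0.0, -0.027]
12 [0.887, -0.167, 0.001, -0.0, 0.0, -0.027]
13 [0.898, -0.092, 0.001, -0.0, 0.0, -0.027]
14 [0.903, -0.017, 0.001, -0.0, 0.0, -0.027]
15 [0.901, 0.059, 0.001, -0.0, 0.0, -0.027]
```

View pics/ov3.png

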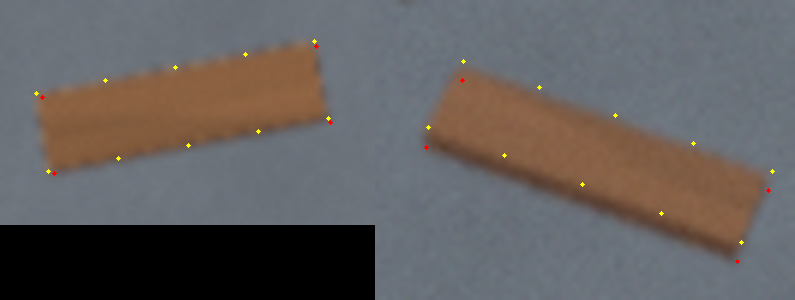

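>>> move_arm(
  plan=[
    [0, 0, -1, 0, 0, 0],
    [0, 0, -1, 0, 0, 0],
    [0.34, -0.84, -0.5, 0, 0, -0.027],
    [0.4, -0.81, 0, 0, 0, -0.027],
    [0.47, -0.77, 0, 0, 0, -0.027],
  ],
)

```text
clock: 5.7
position: [0.5037, 0.0213, 0.1936]
tool_rot: [-3.142, -0.0, 0.678]
force: [1.1, 1.3, 0.4]
grip_width: 0.0853
```

>>> move_arm(
  plan=[
    [0.53, -0.73, 0, 0, 0, -0.027],
    [0.59, -0.68, 0, 0, 0, -0.027],
    [0.65, -0.63, 0, 0, 0, -0.027],
    [0.7, -0.57, 0, 0, 0, -0.027],
    [0.74, -0.51, 0, 0, 0, -0.027],
  ],
)

```text
clock: 6.2
position: [0.499, 0.1345, 0.1937]
tool_rot: [-3.141, 0.0, 1.104]
force: [0.1, 0.5, -1.1]
grip_width: 0.0854
```

>>> move_arm(
  plan=[
    [0.78, -0.45, 0, 0, 0, -0.027],
    [0.82, -0.38, 0, 0, 0, -0.027],
    [0.85, -0.31, 0, 0, 0, -0.027],
    [0.87, -0.24, 0, 0, 0, -0.027],
    [0.89, -0.17, 0, 0, 0, -0.027],
  ],
)

```text
clock: 6.7
position: [0.4934, 0.2472, 0.1937]
tool_rot: [-3.142, -0.0, 1.528]
force: [-0.4, 0.0, -0.4]
grip_width: 0.0854
```

>>> move_arm(
  plan=[
    [0.9, -0.09, 0, 0, 0, -0.027],
    [0.9, -0.02, 0, 0, 0, -0.027],
    [0.9, 0.06, 0, 0, 0, -0.027],
    [0, 0, 0, 0, 0, 0],
  ],
)

```text
clock: 7.1
position: [0.4888, 0.3169, 0.1936]
tool_rot: [-3.141, -0.002, 1.785]
force: [0.4, 0.1, 0.1]
grip_width: 0.0852
```

```bash
python3 - <<'E'
from pl import *
print(cur());plan(.4922,.3128,.05,1.76,1)
from ov import *
for n in("scene","top"):
    cv2.imwrite(f"pics/{n}2.png",viewer.grab_frame(n)[:,:,::-1])
P=pts((.652,.001),-.02,.42,.028,1.14)
draw(2,dict(top=(290,105,90,90,4),scene=(230,150,80,90,5)),P,"pics/ov4.png")
E
```

```text
(array([0.48880367, 0.31688624, 0.1936441 ]), array([-3.14133989e+00, -1.98206324e-03,  1.78464914e+00]))
0 [-0.2, 0.1, 5.745, -0.0, -0.001, 0.008]
```

View pics/ov4.png

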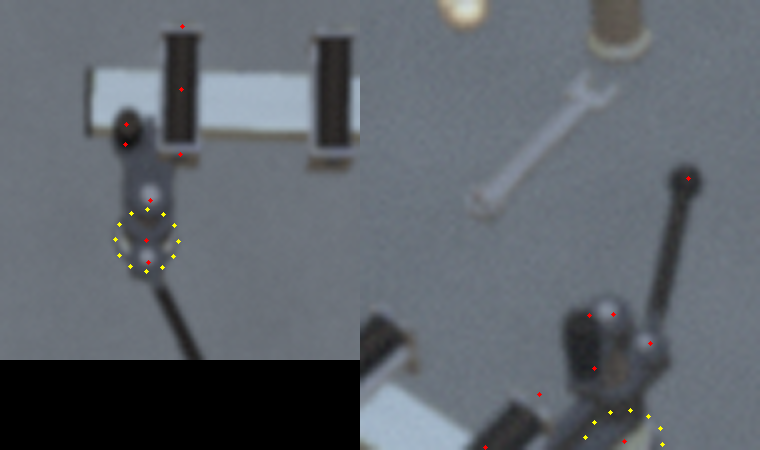

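>>> move_arm(
  plan=[
    [-0.2, 0.1, 1, 0, 0, 0.008],
    [0, 0, 1, 0, 0, 0],
    [0, 0, 1, 0, 0, 0],
    [0, 0, 1, 0, 0, 0],
    [0, 0, 1, 0, 0, 0],
  ],
)

```text
clock: 7.7
position: [0.4937, 0.3077, 0.0679]
tool_rot: [3.141, 0.0, 1.749]
force: [-0.2, 0.8, -0.8]
grip_width: 0.0852
```

>>> move_arm(
  plan=[
    [0, 0, 1, 0, 0, 0],
    [0, 0, 1, 0, 0, 0],
    [0, 0, 0.5, 0, 0, 0],
    [0, 0, 0, 0, 0, 0],
  ],
)

```text
clock: 8.1
position: [0.4929, 0.3077, 0.0051]
tool_rot: [-3.139, 0.001, 1.75]
force: [0.0, -0.2, 0.1]
grip_width: 0.0854
```

>>> move_arm(
  plan=[
    [0, 0, 0, 0, 0, 0],
    [0, 0, 0, 0, 0, 0],
    [0, 0, 0, 0, 0, 0],
    [0, 0, 0, 0, 0, 0],
  ],
  claw=1,
  force=40,
)

```text
clock: 8.5
position: [0.4942, 0.3088, 0.0077]
tool_rot: [3.14, -0.0, 1.75]
force: [-1.6, -1.0, 7.4]
grip_width: 0.0549
```

```bash
python3 - <<'E'
from pl import *
print(bot.observe())
from ov import *
for n in("scene","top"):
    cv2.imwrite(f"pics/{n}3.png",viewer.grab_frame(n)[:,:,::-1])
draw(3,dict(top=(210,155,100,90,4),scene=(300,180,100,90,4)),{},"pics/ov5.png")
E
```

```text
{'clock': 8.5, 'qpos': array([-0.41128033,  0.79147812, -0.35763017,  1.8340971 ,  0.45988147,
        0.59671334, -0.87699303]), 'qd': array([-0.00015887, -0.00039393,  0.00087737,  0.00053289,  0.0020672 ,
       -0.00110627, -0.0001258 ]), 'joint_efforts': array([-7.82529172e-02, -9.60046291e+01, -6.30243972e+00, -2.14794463e+01,
       -8.59801548e-04, -5.80209587e-01, -1.36717432e-01]), 'position': array([0.49416606, 0.30882565, 0.00773289]), 'tool_rot': array([ 3.13981717e+00, -4.99229276e-04,  1.75030015e+00]), 'force': array([-1.63210095, -1.04979588,  7.41580523]), 'moment': array([-0.29679058,  0.29200344,  0.07862975]), 'grip_width': 0.05493930245771309}
```

View pics/ov5.png

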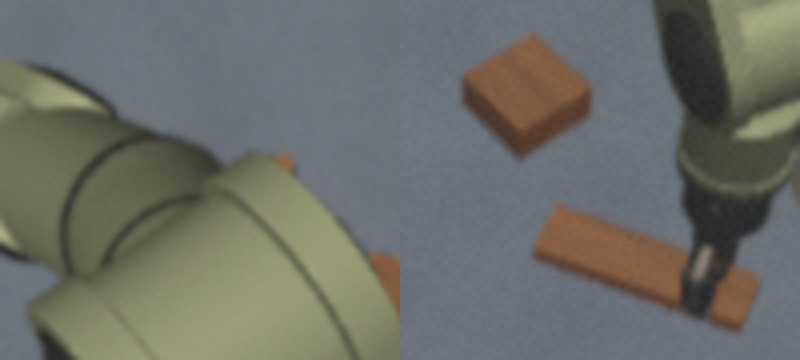

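```bash
python3 - <<'E'
from pl import *
plan(.655,.309,.0077,1.551,9)
print()
plan(.654,.110,.0077,1.551,12,[.655,.309,.0077],[np.pi,0,1.551])
E
```

```text
0 [-0.127, 0.703, 0.001, 0.0, -0.0, 0.007]
1 [-0.111, 0.706, 0.001, 0.0, -0.0, 0.007]
2 [-0.095, 0.708, 0.001, 0.0, -0.0, 0.007]
3 [-0.08, 0.71, 0.001, 0.0, -0.0, 0.007]
4 [-0.064, 0.712, 0.001, 0.0, -0.0, 0.007]
5 [-0.048, 0.713, 0.001, 0.0, -0.0, 0.007]
6 [-0.032, 0.714, 0.001, 0.0, -0.0, 0.007]
7 [-0.017, 0.714, 0.0, 0.0, -0.0, 0.007]
8 [-0.001, 0.715, 0.0, 0.0, -0.0, 0.007]

0 [-0.663, 0.01, 0.0, 0.0, 0.0, 0.0]
1 [-0.663, 0.01, 0.0, 0.0, 0.0, 0.0]
2 [-0.663, 0.01, 0.0, 0.0, 0.0, 0.0]
3 [-0.663, 0.01, 0.0, 0.0, 0.0, 0.0]
4 [-0.663, 0.01, 0.0, 0.0, 0.0, 0.0]
5 [-0.663, 0.01, 0.0, 0.0, 0.0, 0.0]
6 [-0.663, 0.01, 0.0, 0.0, 0.0, 0.0]
7 [-0.663, 0.01, 0.0, 0.0, 0.0, 0.0]
8 [-0.663, 0.01, 0.0, 0.0, 0.0, 0.0]
9 [-0.663, 0.01, 0.0, 0.0, 0.0, 0.0]
10 [-0.663, 0.01, 0.0, 0.0, 0.0, 0.0]
11 [-0.663, 0.01, 0.0, 0.0, 0.0, 0.0]
```

>>> move_arm(
  plan=[
    [-0.12, 0.7, -0.1, 0, 0, 0.007],
    [-0.11, 0.71, 0, 0, 0, 0.007],
    [-0.09, 0.71, 0, 0, 0, 0.007],
    [-0.08, 0.71, 0, 0, 0, 0.007],
    [-0.06, 0.71, 0, 0, 0, 0.007],
  ],
)

```text
clock: 9.1
position: [0.5839, 0.3091, 0.0098]
tool_rot: [3.141, -0.001, 1.639]
force: [-1.3, 0.1, -1.1]
grip_width: 0.0546
```

>>> move_arm(
  plan=[
    [-0.05, 0.71, 0, 0, 0, 0.007],
    [-0.03, 0.71, 0, 0, 0, 0.007],
    [-0.02, 0.71, 0, 0, 0, 0.007],
    [0, 0.71, 0, 0, 0, 0.007],
    [0, 0, 0, 0, 0, 0],
  ],
)

```text
clock: 9.6
position: [0.656, 0.3086, 0.0096]
tool_rot: [3.14, -0.001, 1.55]
force: [-1.1, -0.4, -1.9]
grip_width: 0.0547
```

```bash
python3 - <<'E'
from pl import *
plan(.655,.309,.0077,1.551,1)
print(bot.observe()["force"])
from ov import *
for n in("scene","top"):
    cv2.imwrite(f"pics/{n}4.png",viewer.grab_frame(n)[:,:,::-1])
p,r=cur();y=r[2]-np.pi/2;c=p[:2]-.0608*np.array([-np.sin(y),np.cos(y)]);print(c,y)
P=blk(c[0],c[1],y);P.update(pts((.652,.001),-.02,.42,.028,1.14))
draw(4,dict(top=(210,105,130,90,3),scene=(250,180,100,110,4)),P,"pics/ov6.png")
E
```

```text
0 [0.016, -0.042, 0.074, 0.001, -0.0, -0.0]
[-1.0657239  -0.40777032 -1.89191713]
[0.6525814  0.24836265] -0.01833895454228429
```

View pics/ov6.png

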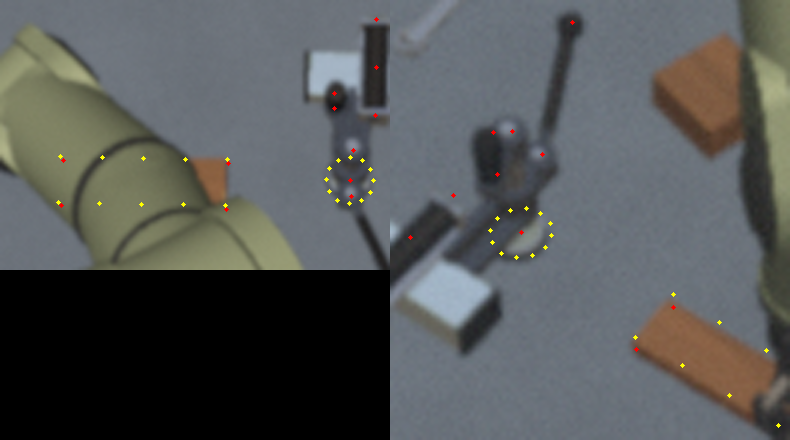

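>>> move_arm(
  plan=[
    [-0.6, 0, 0.07, 0, 0, 0],
    [-0.6, 0, 0, 0, 0, 0],
    [-0.6, 0, 0, 0, 0, 0],
    [-0.6, 0, 0, 0, 0, 0],
    [-0.6, 0, 0, 0, 0, 0],
  ],
)

```text
clock: 10.2
position: [0.6527, 0.2334, 0.0078]
tool_rot: [3.141, -0.001, 1.553]
force: [-0.1, 5.0, 6.7]
grip_width: 0.0547
```

>>> move_arm(
  plan=[
    [-0.6, 0, 0, 0, 0, 0],
    [-0.6, 0, 0, 0, 0, 0],
    [-0.6, 0, 0, 0, 0, 0],
    [-0.6, 0, 0, 0, 0, 0],
    [-0.6, 0, 0, 0, 0, 0],
  ],
)

```text
clock: 10.7
position: [0.6512, 0.1585, 0.0078]
tool_rot: [3.141, -0.001, 1.553]
force: [-0.0, 5.3, 7.0]
grip_width: 0.0546
```

>>> move_arm(
  plan=[
    [-0.6, 0, 0, 0, 0, 0],
    [-0.6, 0, 0, 0, 0, 0],
    [-0.6, -0.02, 0, 0, 0, 0],
    [-0.1, 0, 0, 0, 0, 0],
    [0, 0, 0, 0, 0, 0],
  ],
)

```text
clock: 11.2
position: [0.6499, 0.1094, 0.0078]
tool_rot: [3.141, 0.001, 1.551]
force: [0.5, -4.2, 10.1]
grip_width: 0.0547
```

```bash
python3 - <<'E'
from pl import *
print(bot.observe()["force"])
from ov import *
for n in("scene","top"):
    cv2.imwrite(f"pics/{n}5.png",viewer.grab_frame(n)[:,:,::-1])
p,r=cur();y=r[2]-np.pi/2;c=p[:2]-.0608*np.array([-np.sin(y),np.cos(y)]);print(p,c,y)
P=blk(c[0],c[1],y);P.update(pts((.652,.001),-.02,.42,.028,1.14))
draw(5,dict(top=(210,105,130,90,3),scene=(250,180,100,110,4)),P,"pics/ov7.png")
E
```

```text
[ 0.46032711 -4.19409098 10.10920605]
[0.64992854 0.10931743 0.00776472] [0.64872429 0.04852936] -0.019807998639622237
```

View pics/ov7.png

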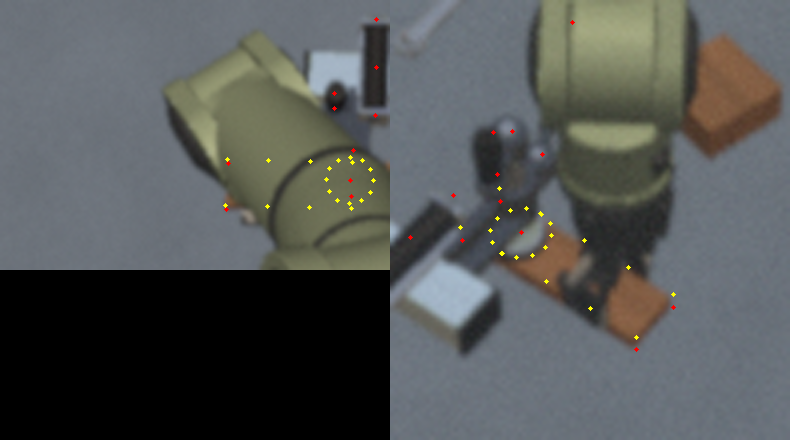

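>>> move_arm(
  plan=[
    [0, 0.16, 0, 0, 0, 0],
    [0, 0, 0, 0, 0, 0],
  ],
)

```text
clock: 11.5
position: [0.6534, 0.1097, 0.0078]
tool_rot: [-3.141, 0.002, 1.551]
force: [-5.2, -2.8, 12.9]
grip_width: 0.0546
```

>>> move_arm(
  plan=[
    [0, 0, 0, 0, 0, 0],
    [0, 0, 0, 0, 0, 0],
    [0, 0, 0, 0, 0, 0],
    [0, 0, 0, 0, 0, 0],
  ],
  claw=-1,
)

```text
clock: 11.9
position: [0.6536, 0.1113, 0.007]
tool_rot: [-3.141, 0.0, 1.552]
force: [0.2, -0.6, 0.4]
grip_width: 0.0853
```

>>> move_arm(
  plan=[
    [0, 0, -1, 0, 0, 0],
    [0.3, 0, -1, 0, 0, 0],
    [0.5, 0, -1, 0, 0, 0],
    [1, 0, -1, 0, 0, 0],
    [1, 0, -1, 0, 0, 0],
  ],
)

```text
clock: 12.4
position: [0.6549, 0.1819, 0.1331]
tool_rot: [-3.141, 0.0, 1.552]
force: [0.7, 1.1, 0.3]
grip_width: 0.0856
```

>>> move_arm(
  plan=[
    [1, 0, -1, 0, 0, 0],
    [1, 0, -1, 0, 0, 0],
    [1, 0, -1, 0, 0, 0],
    [0.7, 0, -1, 0, 0, 0],
    [0, 0, -1, 0, 0, 0],
  ],
)

```text
clock: 12.9
position: [0.6556, 0.2773, 0.2578]
tool_rot: [-3.141, -0.001, 1.556]
force: [-0.9, 1.1, -0.5]
grip_width: 0.0853
```

```bash
python3 - <<'E'
from pl import *
print(cur())
from ov import *
for n in("scene","top"):
    cv2.imwrite(f"pics/{n}6.png",viewer.grab_frame(n)[:,:,::-1])
P=blk(.6523,.0495,-.02);P.update(pts((.652,.001),-.02,.42,.028,1.14))
draw(6,dict(top=(260,115,90,70,4),scene=(250,190,75,90,5)),P,"pics/ov8.png")
draw(6,dict(top=(260,115,90,70,4),scene=(250,190,75,90,5)),{},"pics/ov8b.png")
E
```

```text
(array([0.65559158, 0.27731208, 0.2578176 ]), array([-3.14073970e+00, -1.28258689e-03,  1.55600311e+00]))
```

View pics/ov8.png

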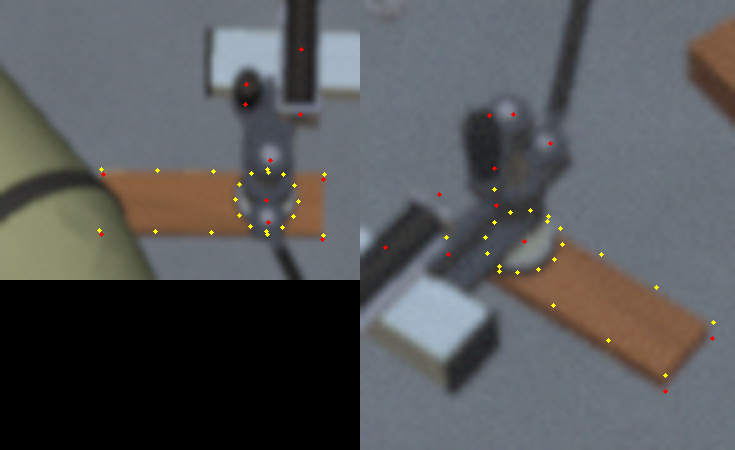

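View pics/ov8b.png

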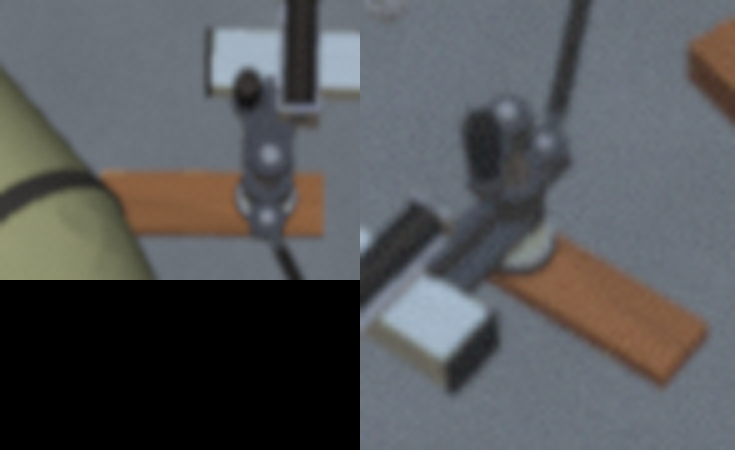

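```bash
python3 - <<'E'
from pl import *
print("hub",tri((260+269.5/4-.5,115+155/4-.5),(250+147.5/5-.5,190+113/5-.5)))
print("pivot",tri((260+267/4-.5,115+217/4-.5),(250+188/5-.5,190+143/5-.5)))
im=cv2.imread("pics/top6.png");im2=cv2.imread("pics/scene6.png")
a=cv2.resize(im[125:150,308:343],None,fx=11,fy=11,interpolation=cv2.INTER_CUBIC)
b=cv2.resize(im2[200:250,262:302],None,fx=9,fy=9,interpolation=cv2.INTER_CUBIC)
H=max(a.shape[0],b.shape[0]);a=cv2.copyMakeBorder(a,0,H-a.shape[0],0,0,0);b=cv2.copyMakeBorder(b,0,H-b.shape[0],0,0,0)
cv2.imwrite("pics/kz.png",np.hstack([a,b]))
E
```

```text
hub (array([0.6561366 , 0.00109626, 0.1770497 ]), np.float64(0.0024626203613968022))
pivot (array([0.6195372 , 0.00250109, 0.10926761]), np.float64(0.00038707870508930694))
```

View pics/kz.png

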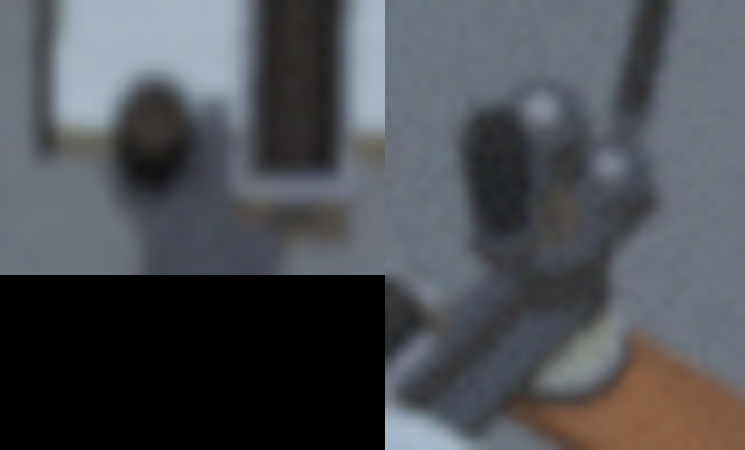

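```bash
python3 - <<'E'
from pl import *
plan(.6985,.021,.258,1.55,11)
E
```

```text
0 [-0.923, 0.165, 0.008, 0.0, -0.0, 0.0]
1 [-0.923, 0.166, 0.008, 0.0, -0.0, 0.0]
2 [-0.922, 0.166, 0.008, 0.0, -0.0, 0.0]
3 [-0.922, 0.166, 0.008, 0.0, -0.0, 0.0]
4 [-0.922, 0.166, 0.008, 0.0, -0.0, 0.0]
5 [-0.922, 0.167, 0.008, 0.0, -0.0, 0.0]
6 [-0.922, 0.167, 0.008, 0.0, -0.0, 0.0]
7 [-0.922, 0.167, 0.009, 0.0, -0.0, 0.0]
8 [-0.922, 0.168, 0.009, 0.0, -0.0, 0.0]
9 [-0.922, 0.168, 0.009, 0.0, -0.0, 0.0]
10 [-0.922, 0.168, 0.009, 0.0, -0.0, 0.0]
```

>>> move_arm(
  plan=[
    [-0.92, 0.17, 0, 0, 0, 0],
    [-0.92, 0.17, 0, 0, 0, 0],
    [-0.92, 0.17, 0, 0, 0, 0],
    [-0.92, 0.17, 0, 0, 0, 0],
    [-0.92, 0.17, 0, 0, 0, 0],
  ],
)

```text
clock: 13.5
position: [0.6757, 0.1573, 0.2564]
tool_rot: [-3.141, 0.0, 1.552]
force: [-0.3, -0.9, 0.3]
grip_width: 0.0853
```

>>> move_arm(
  plan=[
    [-0.92, 0.17, 0, 0, 0, 0],
    [-0.92, 0.17, 0, 0, 0, 0],
    [-0.92, 0.17, 0, 0, 0, 0],
    [-0.92, 0.17, 0, 0, 0, 0],
    [-0.92, 0.17, 0, 0, 0, 0],
  ],
)

```text
clock: 14.0
position: [0.6948, 0.042, 0.2564]
tool_rot: [-3.141, 0.0, 1.552]
force: [-0.2, 1.0, 0.4]
grip_width: 0.0854
```

>>> move_arm(
  plan=[
    [-0.5, 0.1, 0, 0, 0, 0],
    [0, 0, 0, 0, 0, 0],
  ],
)

```text
clock: 14.2
position: [0.6973, 0.0287, 0.2565]
tool_rot: [-3.141, 0.001, 1.55]
force: [0.3, 0.3, -0.1]
grip_width: 0.0853
```

```bash
python3 - <<'E'
from pl import *
print(cur());plan(.6985,.021,.192,1.55,1)
E
```

```text
(array([0.69734744, 0.02866534, 0.25651412]), array([-3.14108756e+00,  8.15425588e-04,  1.54981403e+00]))
0 [-0.303, 0.054, 2.581, -0.0, 0.0, -0.0]
```

>>> move_arm(
  plan=[
    [-0.3, 0.05, 0.5, 0, 0, 0],
    [0, 0, 1, 0, 0, 0],
    [0, 0, 1, 0, 0, 0],
    [0, 0, 0.08, 0, 0, 0],
    [0, 0, 0, 0, 0, 0],
  ],
)

```text
clock: 14.7
position: [0.6981, 0.0241, 0.1921]
tool_rot: [-3.14, -0.0, 1.553]
force: [0.5, -0.9, 1.8]
grip_width: 0.0857
```

>>> move_arm(
  plan=[
    [0, 0, 0, 0, 0, 0],
    [0, 0, 0, 0, 0, 0],
    [0, 0, 0, 0, 0, 0],
    [0, 0, 0, 0, 0, 0],
    [0, 0, 0, 0, 0, 0],
  ],
  claw=1,
  force=30,
)

```text
clock: 15.2
position: [0.6989, 0.0235, 0.1932]
tool_rot: [3.14, -0.0, 1.552]
force: [2.8, 1.1, 4.3]
grip_width: 0.0229
```

```bash
python3 - <<'E'
from pl import *
print(bot.observe())
from ov import *
for n in("scene","top"):
    cv2.imwrite(f"pics/{n}7.png",viewer.grab_frame(n)[:,:,::-1])
draw(7,dict(top=(260,95,90,90,4),scene=(240,170,75,90,5)),{},"pics/ov9.png")
E
```

```text
{'clock': 15.2, 'qpos': array([ 0.11702625,  0.70342326, -0.39839005,  1.40316368,  0.2868444 ,
        1.09063375, -0.34696805]), 'qd': array([-0.0003654 ,  0.00027573, -0.00058211,  0.0009853 , -0.00079785,
       -0.00018256, -0.00019007]), 'joint_efforts': array([ 2.78808698e-01, -1.05835562e+02, -6.92182168e+00, -3.45580280e+01,
       -8.01815162e-02,  7.06318896e-01,  5.06161348e-03]), 'position': array([0.6988766 , 0.02345168, 0.19323578]), 'tool_rot': array([ 3.14009217e+00, -3.17559662e-04,  1.55242886e+00]), 'force': array([2.8298813 , 1.14412873, 4.33204648]), 'moment': array([ 0.08603831, -0.59882636, -0.03600863]), 'grip_width': 0.02293725793438125}
```

View pics/ov9.png

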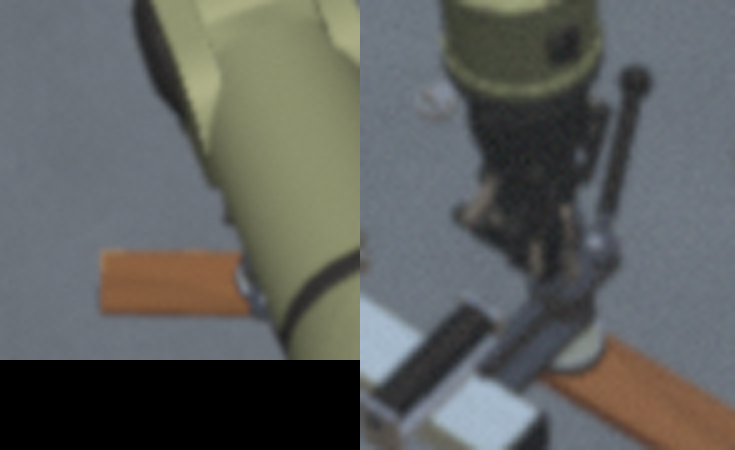

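>>> move_arm(
  plan=[
    [-0.5, 0.157, 0.01, 0, 0, 0],
    [-0.52, 0.022, 0.01, 0, 0, 0],
    [-0.51, -0.113, 0.01, 0, 0, 0],
    [-0.463, -0.241, 0.01, 0, 0, 0],
    [-0.385, -0.352, 0.01, 0, 0, 0],
  ],
)

```text
clock: 15.8
position: [0.6859, -0.0392, 0.1918]
tool_rot: [3.137, 0.003, 1.55]
force: [8.7, -9.3, 3.1]
grip_width: 0.0232
```

```bash
cat > ck.py <<'E'
import sys,numpy as np
# cmd x y, centre x y, start deg, step deg, n
def rows(cx,cy,ox,oy,a0,st,n,yaw=1.552,r=.05):
    for i in range(1,n+1):
        a=np.radians(a0-st*i);t=np.array([ox+r*np.cos(a),oy+r*np.sin(a)]);d=t-[cx,cy];cx,cy=t
        print(round(a0-st*i,1),[round((d[0]*np.cos(yaw)+d[1]*np.sin(yaw))/.025,2),round((d[0]*np.sin(yaw)-d[1]*np.cos(yaw))/.025,2),0.01,0,0,0])
    print("cmd",cx,cy)
if __name__=="__main__": v=list(map(float,sys.argv[1:]));rows(*v[:6],int(v[6]))
E
python3 ck.py .6838 -.0351 .6542 -.0006 -50.6 15 10
```

```text
-65.6 [np.float64(-0.45), np.float64(-0.35), 0.01, 0, 0, 0]
-80.6 [np.float64(-0.16), np.float64(-0.5), 0.01, 0, 0, 0]
-95.6 [np.float64(-0.03), np.float64(-0.52), 0.01, 0, 0, 0]
-110.6 [np.float64(0.11), np.float64(-0.51), 0.01, 0, 0, 0]
-125.6 [np.float64(0.24), np.float64(-0.47), 0.01, 0, 0, 0]
-140.6 [np.float64(0.35), np.float64(-0.39), 0.01, 0, 0, 0]
-155.6 [np.float64(0.44), np.float64(-0.28), 0.01, 0, 0, 0]
-170.6 [np.float64(0.5), np.float64(-0.16), 0.01, 0, 0, 0]
-185.6 [np.float64(0.52), np.float64(-0.03), 0.01, 0, 0, 0]
-200.6 [np.float64(0.51), np.float64(0.11), 0.01, 0, 0, 0]
cmd 0.6073970232130513 0.016992082420235078
```

>>> move_arm(
  plan=[
    [-0.45, -0.35, 0.01, 0, 0, 0],
    [-0.16, -0.5, 0.01, 0, 0, 0],
    [-0.03, -0.52, 0.01, 0, 0, 0],
    [0.11, -0.51, 0.01, 0, 0, 0],
    [0.24, -0.47, 0.01, 0, 0, 0],
  ],
)

```text
clock: 16.3
position: [0.6254, -0.0414, 0.1907]
tool_rot: [3.14, -0.001, 1.553]
force: [6.7, 6.9, 5.8]
grip_width: 0.0231
```

>>> move_arm(
  plan=[
    [0, 0, 0, 0, 0, 0],
    [0, 0, 0, 0, 0, 0],
  ],
)

```text
clock: 16.5
position: [0.6256, -0.0412, 0.1907]
tool_rot: [3.14, -0.001, 1.553]
force: [2.8, 5.3, 6.4]
grip_width: 0.0231
```

```bash
python3 - <<'E'
import numpy as np
P=np.array([[.6987,.0230],[.6859,-.0392],[.6256,-.0412]])
A=np.c_[2*P,np.ones(3)];s=np.linalg.solve(A,(P**2).sum(1));print(s[:2],np.sqrt(s[2]+s[0]**2+s[1]**2))
E
python3 ck.py .6251 -.0413 .6545 -.0003 -125 15 10
```

```text
[ 6.54426821e-01 -3.06162585e-04] 0.050032904827807645
-140.0 [np.float64(0.35), np.float64(-0.36), 0.01, 0, 0, 0]
-155.0 [np.float64(0.43), np.float64(-0.29), 0.01, 0, 0, 0]
-170.0 [np.float64(0.49), np.float64(-0.17), 0.01, 0, 0, 0]
-185.0 [np.float64(0.52), np.float64(-0.03), 0.01, 0, 0, 0]
-200.0 [np.float64(0.51), np.float64(0.1), 0.01, 0, 0, 0]
-215.0 [np.float64(0.47), np.float64(0.23), 0.01, 0, 0, 0]
-230.0 [np.float64(0.39), np.float64(0.35), 0.01, 0, 0, 0]
-245.0 [np.float64(0.29), np.float64(0.43), 0.01, 0, 0, 0]
-260.0 [np.float64(0.17), np.float64(0.49), 0.01, 0, 0, 0]
-275.0 [np.float64(0.03), np.float64(0.52), 0.01, 0, 0, 0]
cmd 0.6588577871373829 0.04950973490458728
```

>>> move_arm(
  plan=[
    [0.35, -0.36, 0.01, 0, 0, 0],
    [0.43, -0.29, 0.01, 0, 0, 0],
    [0.49, -0.17, 0.01, 0, 0, 0],
    [0.52, -0.03, 0.01, 0, 0, 0],
    [0.51, 0.1, 0.01, 0, 0, 0],
  ],
)

```text
clock: 17.0
position: [0.6076, 0.0161, 0.189]
tool_rot: [3.142, 0.001, 1.552]
force: [4.8, -2.7, 6.6]
grip_width: 0.0232
```

>>> move_arm(
  plan=[
    [0.47, 0.23, 0.01, 0, 0, 0],
    [0.39, 0.35, 0.01, 0, 0, 0],
    [0.29, 0.43, 0.01, 0, 0, 0],
    [0, 0, 0, 0, 0, 0],
  ],
)

```text
clock: 17.4
position: [0.6344, 0.0452, 0.1879]
tool_rot: [3.141, -0.0, 1.553]
force: [0.1, 1.6, 8.7]
grip_width: 0.0231
```

```bash
cat > st.py <<'E'
from h import *
s=bot.observe();p=s["position"];d=p[:2]-[.6544,-.0003];a=np.arctan2(d[1],d[0]);f=s["force"][:2]
print("ang",np.degrees(a).round(1),"r",np.hypot(*d).round(4),"rad",(f@[np.cos(a),np.sin(a)]).round(2),"resist",(-f@[np.sin(a),-np.cos(a)]).round(2),s["force"].round(1),p.round(4),s["clock"])
E
python3 st.py
```

```text
ang 113.7 r 0.0497 rad 1.47 resist -0.73 [0.1 1.6 8.7] [0.6344 0.0452 0.1879] 17.4
```

>>> move_arm(
  plan=[
    [0, 0, -0.08, 0, 0, 0],
    [0, 0, 0, 0, 0, 0],
  ],
)

```text
clock: 17.6
position: [0.633, 0.0441, 0.1895]
tool_rot: [-3.14, 0.0, 1.552]
force: [0.7, 1.1, -3.3]
grip_width: 0.0235
```

```bash
python3 st.py
```

```text
ang 115.7 r 0.0493 rad 0.7 resist -1.17 [ 0.7  1.1 -3.3] [0.633  0.0441 0.1895] 17.6
```

```bash
python3 ck.py .6333 .0450 .6544 -.0003 115 7 16
```

```text
108.0 [np.float64(0.09), np.float64(0.22), 0.01, 0, 0, 0]
101.0 [np.float64(0.07), np.float64(0.24), 0.01, 0, 0, 0]
94.0 [np.float64(0.04), np.float64(0.24), 0.01, 0, 0, 0]
87.0 [np.float64(0.01), np.float64(0.24), 0.01, 0, 0, 0]
80.0 [np.float64(-0.02), np.float64(0.24), 0.01, 0, 0, 0]
73.0 [np.float64(-0.05), np.float64(0.24), 0.01, 0, 0, 0]
66.0 [np.float64(-0.08), np.float64(0.23), 0.01, 0, 0, 0]
59.0 [np.float64(-0.11), np.float64(0.22), 0.01, 0, 0, 0]
52.0 [np.float64(-0.13), np.float64(0.2), 0.01, 0, 0, 0]
45.0 [np.float64(-0.16), np.float64(0.19), 0.01, 0, 0, 0]
38.0 [np.float64(-0.18), np.float64(0.17), 0.01, 0, 0, 0]
31.0 [np.float64(-0.2), np.float64(0.14), 0.01, 0, 0, 0]
24.0 [np.float64(-0.21), np.float64(0.12), 0.01, 0, 0, 0]
17.0 [np.float64(-0.23), np.float64(0.09), 0.01, 0, 0, 0]
10.0 [np.float64(-0.24), np.float64(0.06), 0.01, 0, 0, 0]
3.0 [np.float64(-0.24), np.float64(0.03), 0.01, 0, 0, 0]
cmd 0.7043314767377287 0.002316797812147192
```

>>> move_arm(
  plan=[
    [0.09, 0.22, 0.025, 0, 0, 0],
    [0.07, 0.24, 0.005, 0, 0, 0],
    [0.04, 0.24, 0.005, 0, 0, 0],
    [0.01, 0.24, 0.005, 0, 0, 0],
    [-0.02, 0.24, 0.005, 0, 0, 0],
  ],
)

```text
clock: 18.1
position: [0.6634, 0.0485, 0.1888]
tool_rot: [-3.141, -0.0, 1.553]
force: [-0.8, 0.3, -1.0]
grip_width: 0.0236
```

```bash
python3 st.py
```

```text
ang 79.5 r 0.0496 rad 0.15 resist 0.82 [-0.8  0.3 -1. ] [0.6634 0.0485 0.1888] 18.1
```

>>> move_arm(
  plan=[
    [-0.05, 0.24, 0.005, 0, 0, 0],
    [-0.08, 0.23, 0.005, 0, 0, 0],
    [-0.11, 0.22, 0.005, 0, 0, 0],
  ],
)

```text
clock: 18.4
position: [0.6807, 0.042, 0.1885]
tool_rot: [3.141, -0.0, 1.553]
force: [0.8, 4.0, -1.5]
grip_width: 0.023
```

```bash
python3 st.py
```

```text
ang 58.2 r 0.0498 rad 3.82 resist 1.38 [ 0.8  4.  -1.5] [0.6807 0.042  0.1885] 18.4
```

>>> move_arm(
  plan=[
    [-0.13, 0.2, 0.005, 0, 0, 0],
    [-0.16, 0.19, 0.005, 0, 0, 0],
  ],
)

```text
clock: 18.6
position: [0.6903, 0.0344, 0.1884]
tool_rot: [3.141, -0.0, 1.553]
force: [3.1, 3.8, -2.1]
grip_width: 0.0234
```

```bash
python3 st.py
```

```text
ang 44.1 r 0.0499 rad 4.87 resist 0.6 [ 3.1  3.8 -2.1] [0.6903 0.0344 0.1884] 18.6
```

>>> move_arm(
  plan=[
    [-0.18, 0.17, 0.015, 0, 0, 0],
    [-0.2, 0.14, 0.005, 0, 0, 0],
  ],
)

```text
clock: 18.8
position: [0.698, 0.0245, 0.188]
tool_rot: [3.141, -0.0, 1.552]
force: [3.8, 3.4, -1.1]
grip_width: 0.0232
```

```bash
python3 st.py
```

```text
ang 29.7 r 0.0502 rad 4.95 resist 1.11 [ 3.8  3.4 -1.1] [0.698  0.0245 0.188 ] 18.8
```

>>> move_arm(
  plan=[
    [-0.21, 0.12, 0.005, 0, 0, 0],
    [-0.23, 0.09, 0.005, 0, 0, 0],
  ],
)

```text
clock: 19.0
position: [0.7029, 0.0131, 0.1877]
tool_rot: [3.141, 0.0, 1.552]
force: [3.8, 1.7, -1.4]
grip_width: 0.0234
```

```bash
python3 st.py
```

```text
ang 15.5 r 0.0504 rad 4.15 resist 0.6 [ 3.8  1.7 -1.4] [0.7029 0.0131 0.1877] 19.0
```

>>> move_arm(
  plan=[
    [-0.24, 0.06, 0.005, 0, 0, 0],
    [-0.24, 0.03, 0.005, 0, 0, 0],
  ],
)

```text
clock: 19.2
position: [0.7049, 0.0007, 0.1875]
tool_rot: [3.141, 0.0, 1.552]
force: [4.0, 1.6, -1.3]
grip_width: 0.0231
```

```bash
python3 st.py;python3 ck.py .7043 .0023 .6544 -.0003 3 7 20
python3 - <<'E'
from ov import *
for n in("scene","top"):
    cv2.imwrite(f"pics/{n}8.png",viewer.grab_frame(n)[:,:,::-1])
draw(8,dict(top=(260,95,90,90,4),scene=(270,220,40,50,9)),{},"pics/ov10.png")
E
python3 st.py
```

```text
ang 1.1 r 0.0505 rad 4.03 resist 1.53 [ 4.   1.6 -1.3] [7.049e-01 7.000e-04 1.875e-01] 19.2
-4.0 [np.float64(-0.24), np.float64(0.0), 0.01, 0, 0, 0]
-11.0 [np.float64(-0.24), np.float64(-0.03), 0.01, 0, 0, 0]
-18.0 [np.float64(-0.24), np.float64(-0.06), 0.01, 0, 0, 0]
-25.0 [np.float64(-0.23), np.float64(-0.09), 0.01, 0, 0, 0]
-32.0 [np.float64(-0.22), np.float64(-0.11), 0.01, 0, 0, 0]
-39.0 [np.float64(-0.2), np.float64(-0.14), 0.01, 0, 0, 0]
-46.0 [np.float64(-0.18), np.float64(-0.16), 0.01, 0, 0, 0]
-53.0 [np.float64(-0.16), np.float64(-0.18), 0.01, 0, 0, 0]
-60.0 [np.float64(-0.14), np.float64(-0.2), 0.01, 0, 0, 0]
-67.0 [np.float64(-0.11), np.float64(-0.22), 0.01, 0, 0, 0]
-74.0 [np.float64(-0.09), np.float64(-0.23), 0.01, 0, 0, 0]
-81.0 [np.float64(-0.06), np.float64(-0.24), 0.01, 0, 0, 0]
-88.0 [np.float64(-0.03), np.float64(-0.24), 0.01, 0, 0, 0]
-95.0 [np.float64(0.0), np.float64(-0.24), 0.01, 0, 0, 0]
-102.0 [np.float64(0.03), np.float64(-0.24), 0.01, 0, 0, 0]
-109.0 [np.float64(0.06), np.float64(-0.24), 0.01, 0, 0, 0]
-116.0 [np.float64(0.09), np.float64(-0.23), 0.01, 0, 0, 0]
-123.0 [np.float64(0.12), np.float64(-0.21), 0.01, 0, 0, 0]
-130.0 [np.float64(0.14), np.float64(-0.2), 0.01, 0, 0, 0]
-137.0 [np.float64(0.16), np.float64(-0.18), 0.01, 0, 0, 0]
cmd 0.6178323149190414 -0.03439991800312493
ang 0.1 r 0.0504 rad 5.35 resist -1.36 [ 5.4 -1.4 -2.7] [ 7.048e-01 -2.000e-04  1.874e-01] 19.3
```

View pics/ov10.png

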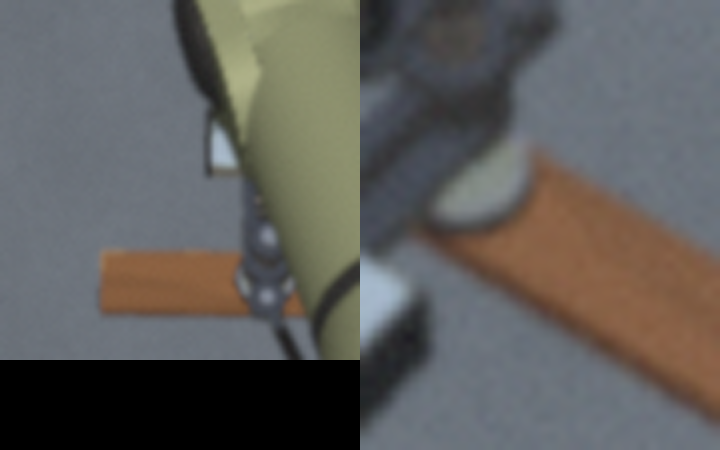

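>>> move_arm(
  plan=[
    [-0.24, 0, 0.015, 0, 0, 0],
    [-0.24, -0.03, 0.005, 0, 0, 0],
  ],
)

```text
clock: 19.5
position: [0.7039, -0.0107, 0.1872]
tool_rot: [3.14, 0.0, 1.552]
force: [4.1, 0.7, 0.6]
grip_width: 0.0232
```

```bash
python3 st.py
```

```text
ang -11.8 r 0.0506 rad 3.92 resist 1.52 [4.1 0.7 0.6] [ 0.7039 -0.0107  0.1872] 19.5
```

>>> move_arm(
  plan=[
    [-0.24, -0.06, 0.005, 0, 0, 0],
    [-0.23, -0.09, 0.005, 0, 0, 0],
  ],
)

```text
clock: 19.7
position: [0.7, -0.0226, 0.1872]
tool_rot: [3.14, 0.0, 1.552]
force: [5.1, 0.5, 3.5]
grip_width: 0.0231
```

```bash
python3 st.py
```

```text
ang -26.0 r 0.0507 rad 4.33 resist 2.67 [5.1 0.5 3.5] [ 0.7    -0.0226  0.1872] 19.7
```

>>> move_arm(
  plan=[
    [-0.22, -0.11, 0.005, 0, 0, 0],
    [-0.2, -0.14, 0.005, 0, 0, 0],
  ],
)

```text
clock: 19.9
position: [0.6935, -0.0329, 0.1871]
tool_rot: [3.14, 0.0, 1.552]
force: [4.2, 0.7, 6.2]
grip_width: 0.0233
```

```bash
python3 st.py
```

```text
ang -39.8 r 0.0509 rad 2.82 resist 3.25 [4.2 0.7 6.2] [ 0.6935 -0.0329  0.1871] 19.9
```

>>> move_arm(
  plan=[
    [0, 0, -0.04, 0, 0, 0],
    [0, 0, 0, 0, 0, 0],
  ],
)

```text
clock: 20.1
position: [0.6927, -0.0336, 0.1872]
tool_rot: [-3.141, 0.002, 1.552]
force: [1.3, -5.6, 0.1]
grip_width: 0.0231
```

```bash
python3 st.py
```

```text
ang -41.0 r 0.0507 rad 4.62 resist -3.36 [ 1.3 -5.6  0.1] [ 0.6927 -0.0336  0.1872] 20.1
```

>>> move_arm(
  plan=[
    [-0.056, 0, 0, 0, 0, 0],
    [0, 0, 0, 0, 0, 0],
  ],
)

```text
clock: 20.3
position: [0.6926, -0.0338, 0.1871]
tool_rot: [-3.141, 0.0, 1.552]
force: [0.1, -2.4, 0.3]
grip_width: 0.023
```

```bash
python3 st.py
python3 - <<'E'
from ov import *
for n in("scene","top"):
    cv2.imwrite(f"pics/{n}9.png",viewer.grab_frame(n)[:,:,::-1])
E
python3 st.py
```

```text
ang -41.2 r 0.0508 rad 1.69 resist -1.7 [ 0.1 -2.4  0.3] [ 0.6926 -0.0338  0.1871] 20.3
ang -41.1 r 0.0508 rad 1.34 resist -1.44 [ 0.1 -2.   0.6] [ 0.6927 -0.0338  0.1872] 20.4
```

>>> move_arm(
  plan=[
    [0, 0, 0, 0, 0, 0],
    [0, 0, 0, 0, 0, 0],
    [0, 0, 0, 0, 0, 0],
    [0, 0, 0, 0, 0, 0],
  ],
  claw=-1,
)

```text
clock: 20.8
position: [0.6929, -0.0335, 0.1873]
tool_rot: [-3.141, -0.0, 1.553]
force: [-0.5, -0.7, 1.1]
grip_width: 0.0795
```

>>> move_arm(
  plan=[
    [0, 0, -1, 0, 0, 0],
    [0, 0, -1, 0, 0, 0],
    [0, 0, -1, 0, 0, 0],
    [0, 0, -0.5, 0, 0, 0],
    [0, 0, 0, 0, 0, 0],
  ],
)

```text
clock: 21.3
position: [0.6935, -0.0336, 0.2763]
tool_rot: [3.139, -0.0, 1.552]
force: [0.2, 0.4, 0.5]
grip_width: 0.0854
```

```bash
python3 - <<'E'
from pl import *
print(cur());plan(.50,-.0505,.272,.42,11)
E
```

```text
(array([ 0.69345591, -0.03361735,  0.27630476]), array([ 3.13918088e+00, -1.34180192e-05,  1.55234108e+00]))
0 [-0.074, -0.702, 0.014, 0.0, -0.0, 0.033]
1 [-0.146, -0.691, 0.014, 0.0, -0.0, 0.033]
2 [-0.216, -0.672, 0.014, 0.0, -0.0, 0.033]
3 [-0.284, -0.646, 0.014, 0.0, -0.0, 0.033]
4 [-0.349, -0.614, 0.015, 0.0, -0.0, 0.033]
5 [-0.41, -0.575, 0.015, 0.0, -0.0, 0.033]
6 [-0.467, -0.529, 0.015, 0.0, -0.0, 0.033]
7 [-0.519, -0.479, 0.015, 0.0, -0.0, 0.033]
8 [-0.566, -0.423, 0.015, 0.0, -0.0, 0.033]
9 [-0.606, -0.362, 0.015, 0.0, -0.0, 0.033]
10 [-0.64, -0.298, 0.016, 0.0, -0.0, 0.033]
```

>>> move_arm(
  plan=[
    [-0.07, -0.7, 0, 0, 0, 0.033],
    [-0.14, -0.69, 0, 0, 0, 0.033],
    [-0.21, -0.67, 0, 0, 0, 0.033],
    [-0.28, -0.64, 0, 0, 0, 0.033],
    [-0.34, -0.61, 0, 0, 0, 0.033],
  ],
)

```text
clock: 21.8
position: [0.6042, -0.0408, 0.2734]
tool_rot: [-3.14, 0.001, 1.03]
force: [-0.0, 0.4, -0.4]
grip_width: 0.0852
```

>>> move_arm(
  plan=[
    [-0.4, -0.57, 0, 0, 0, 0.033],
    [-0.45, -0.52, 0, 0, 0, 0.033],
    [-0.5, -0.46, 0, 0, 0, 0.033],
    [-0.5, -0.4, 0, 0, 0, 0.033],
    [-0.5, -0.33, 0, 0, 0, 0.033],
  ],
)

```text
clock: 22.3
position: [0.5218, -0.0461, 0.2736]
tool_rot: [-3.141, 0.001, 0.511]
force: [0.6, -0.1, 0.0]
grip_width: 0.0854
```

```bash
python3 - <<'E'
from pl import *
plan(.507,-.047,.272,.42,2)
from ov import *
for n in("scene","top"):
    cv2.imwrite(f"pics/{n}10.png",viewer.grab_frame(n)[:,:,::-1])
P=pts((.6535,.0),-.02,-.72,.02,1.14)
draw(10,dict(top=(260,115,90,90,4),scene=(240,170,85,110,4)),P,"pics/ov11.png")
E
```

```text
0 [-0.267, -0.129, 0.032, -0.0, 0.0, 0.015]
1 [-0.273, -0.117, 0.032, -0.0, 0.0, 0.015]
```

View pics/ov11.png

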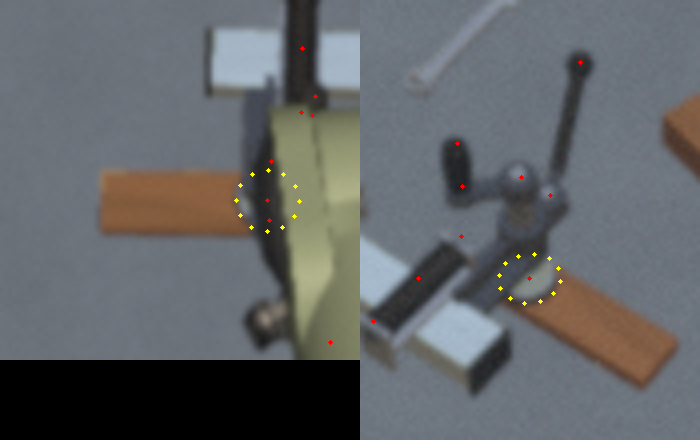

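>>> move_arm(
  plan=[
    [-0.27, -0.13, 0.7, 0, 0, 0.015],
    [-0.27, -0.12, 1, 0, 0, 0.015],
    [0, 0, 1, 0, 0, 0],
    [0, 0, 1, 0, 0, 0],
    [0, 0, 1, 0, 0, 0],
  ],
)

```text
clock: 22.9
position: [0.5082, -0.0467, 0.1556]
tool_rot: [-3.141, 0.001, 0.424]
force: [1.3, 0.4, -0.5]
grip_width: 0.0856
```

>>> move_arm(
  plan=[
    [0, 0, 0.95, 0, 0, 0],
    [0, 0, 0, 0, 0, 0],
  ],
)

```text
clock: 23.1
position: [0.5068, -0.0466, 0.1305]
tool_rot: [-3.139, 0.005, 0.424]
force: [0.4, 0.5, 0.6]
grip_width: 0.0858
```

>>> move_arm(
  plan=[
    [0, 0, 0, 0, 0, 0],
    [0, 0, 0, 0, 0, 0],
    [0, 0, 0, 0, 0, 0],
    [0, 0, 0, 0, 0, 0],
    [0, 0, 0, 0, 0, 0],
  ],
  claw=1,
  force=20,
)

```text
clock: 23.6
position: [0.5086, -0.0468, 0.1342]
tool_rot: [3.141, -0.001, 0.422]
force: [-1.3, 0.5, 5.5]
grip_width: 0.0234
```

>>> move_arm(
  plan=[
    [0.038, 0.6, 0, 0, 0, -0.04],
    [0.038, 0.6, 0, 0, 0, -0.04],
    [0.038, 0.6, 0, 0, 0, -0.04],
    [0.038, 0.6, 0, 0, 0, -0.04],
    [0.038, 0.6, 0, 0, 0, -0.04],
  ],
)

```text
clock: 24.1
position: [0.5581, -0.1029, 0.1341]
tool_rot: [3.141, 0.001, 1.054]
force: [-1.3, -0.1, 6.4]
grip_width: 0.0235
```

>>> move_arm(
  plan=[
    [0.038, 0.6, 0, 0, 0, -0.04],
    [0.038, 0.6, 0, 0, 0, -0.04],
    [0.038, 0.6, 0, 0, 0, -0.04],
    [0.038, 0.6, 0, 0, 0, -0.04],
    [0, 0, 0, 0, 0, 0],
  ],
)

```text
clock: 24.6
position: [0.616, -0.1194, 0.1338]
tool_rot: [-3.141, 0.002, 1.556]
force: [-0.3, -8.1, 11.0]
grip_width: 0.0231
```

>>> move_arm(
  plan=[
    [0, 0.1, 0, 0, 0, 0],
    [0, 0, 0, 0, 0, 0],
  ],
)

```text
clock: 24.8
position: [0.6165, -0.1194, 0.1338]
tool_rot: [-3.139, 0.002, 1.551]
force: [-11.2, -8.3, 11.9]
grip_width: 0.0234
```

Hit the stop (x force −11 N), so the lever is at 0. Releasing and backing off.

>>> move_arm(
  plan=[
    [0, -0.1, 0, 0, 0, 0],
    [0, 0, 0, 0, 0, 0],
    [0, 0, 0, 0, 0, 0],
    [0, 0, 0, 0, 0, 0],
    [0, 0, 0, 0, 0, 0],
  ],
  claw=-1,
)

```text
clock: 25.3
position: [0.6154, -0.1173, 0.1335]
tool_rot: [3.142, -0.0, 1.553]
force: [-0.2, -0.7, 0.3]
grip_width: 0.0852
```

>>> move_arm(
  plan=[
    [0, 0, -1, 0, 0, 0],
    [0, 0, -1, 0, 0, 0],
    [0, 0, -1, 0, 0, 0],
    [0, 0, -1, 0, 0, 0],
    [-0.5, 0, -1, 0, 0, 0],
  ],
)

```text
clock: 25.8
position: [0.6152, -0.1283, 0.2598]
tool_rot: [3.141, -0.001, 1.555]
force: [-0.6, 0.9, -0.2]
grip_width: 0.0853
```

>>> move_arm(
  plan=[
    [-1, -0.5, -0.5, 0, 0, 0],
    [-1, -0.6, 0, 0, 0, 0],
    [-1, -0.6, 0, 0, 0, 0],
    [-1, -0.6, 0, 0, 0, 0],
    [-1, -0.6, 0, 0, 0, 0],
  ],
)

```text
clock: 26.3
position: [0.5396, -0.2545, 0.2711]
tool_rot: [3.141, 0.0, 1.553]
force: [0.5, -0.1, 0.7]
grip_width: 0.0851
```

>>> move_arm(
  plan=[
    [-1, -0.8, 0, 0, 0, 0],
    [-1, -0.8, 0, 0, 0, 0],
    [-1, -0.8, 0, 0, 0, 0],
    [-0.8, -0.6, 0, 0, 0, 0],
    [0, 0, 0, 0, 0, 0],
  ],
)

```text
clock: 26.8
position: [0.4612, -0.3503, 0.271]
tool_rot: [-3.141, 0.001, 1.548]
force: [0.4, -0.0, 0.4]
grip_width: 0.0853
```

```bash
python3 - <<'E'
from ov import *
print(bot.observe()["position"],bot.observe()["qd"])
for n in("scene","top"):
    cv2.imwrite(f"pics/{n}11.png",viewer.grab_frame(n)[:,:,::-1])
P=pts((.6535,.0),-.02,-.72,.02,0)
draw(11,dict(top=(260,115,100,90,4),scene=(240,170,85,110,4)),{k:v for k,v in P.items() if k in("ball","pivot","ktop") or k[0]=="d"},"pics/ov12.png")
E
```

```text
[ 0.46116642 -0.35032189  0.27095323] [-0.04878851  0.00273078 -0.04061781 -0.00479042 -0.00878041 -0.00363946
 -0.04918543]
```

View pics/ov12.png

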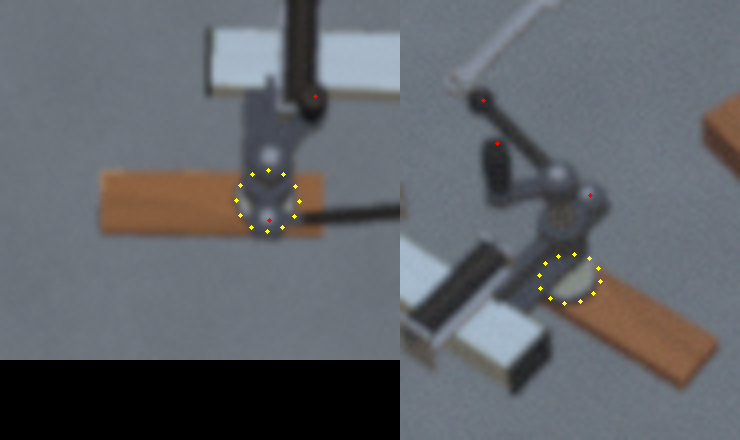

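View pics/scene11.png

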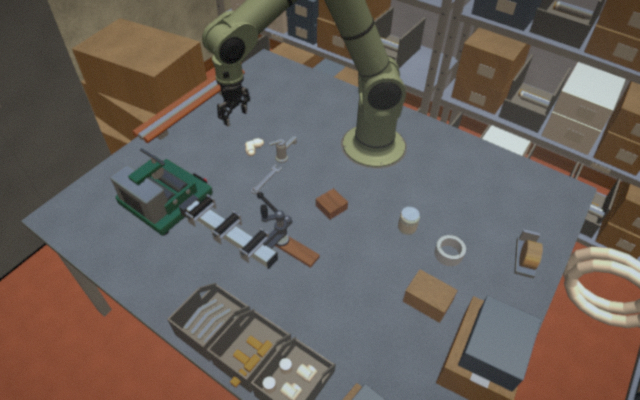

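```bash
python3 - <<'E'
import cv2,numpy as np
def g(k):return cv2.imread(f"pics/scene{k}.png",0).astype(np.float32)
for k in (2,10,11):
    for nm,(x,y,w,h) in dict(railend=(248,238,34,32),far_rail=(184,195,30,25),thick=(312,186,40,36),carton=(400,268,60,50),tin=(396,202,28,34),tape=(432,232,38,34),wrench=(250,162,32,30),tap=(268,134,34,28)).items():
        a=g(0)[y:y+h,x:x+w];b=g(k)[y:y+h,x:x+w];print(k,nm,np.round(cv2.phaseCorrelate(a,b,cv2.createHanningWindow((w,h),cv2.CV_32F))[0],3))
E
```

```text
2 railend [ 0.196 -0.079]
2 far_rail [-0.064  0.745]
2 thick [-0.055  0.201]
2 carton [-0.148 -0.041]
2 tin [-0.066 -0.218]
2 tape [-0.12  -0.036]
2 wrench [-0.264 -0.015]
2 tap [-0.082  0.125]
10 railend [-0.202 -0.12 ]
10 far_rail [0.05  0.431]
10 thick [-0.102 -0.148]
10 carton [-0.052  0.004]
10 tin [-0.013 -0.222]
10 tape [ 0.027 -0.008]
10 wrench [-0.334 -0.245]
10 tap [ 3.977 -7.311]
11 railend [-0.109 -0.145]
11 far_rail [-0.129  0.435]
11 thick [0.072 0.176]
11 carton [-0.006  0.071]
11 tin [0.133 0.018]
11 tape [-0.038  0.019]
11 wrench [-0.052  0.36 ]
11 tap [ 0.165 -0.193]
```

```bash
python3 -c "
from workcell import bot,workorder
print(bot.observe()['clock'],workorder.job_done())"
```

```text
the job is handed in; nothing more can be done
26.9 None
```

The job is handed in at 26.9 s of the 72 s allowed.

- **Clamp released:** I swung the lever to about 1.14 rad.
- **Block placed:** I slid the flat block along the rail direction under the foot. The foot sits roughly midway across its width and about 50 mm from its end.
- **Foot lowered:** I turned the crank about 430° in all and stopped roughly 0.4 to 0.5 mm of screw travel after first contact. Resistance at the knob rose from about 1 N to 3.3 N, and the knob stopped sinking.
- **Clamp locked:** I swung the lever back until it pressed on its stop (about 11 N), then opened the gripper and moved the arm away.

**Last checks:** The final pictures show the lever at 0, the foot over the block and the gripper clear. The tin, carton, tape, tap, thick block and wrench moved less than about 0.4 pixel compared with the first picture, which is within the noise; I did not measure the elbow.

**Uncertain or in disagreement:**
- **Rail lift:** I estimate the rail is lifted at most 0.5 mm (about 4 to 5 N on the foot), from the crank angle and forces. This is too small to see in the pictures.
- **Spindle position:** The first picture measurement was about 2.5 mm off in x from the centre later fitted to the crank's circle. The block was placed on the picture value, so its centre may be off by that much across its width.
- **Crank angle:** The angle drifted by about 1° while the gripper was still holding the knob.

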